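Pack up a cylinder rod on crossed folding wedges

TASK

Pack up the overhanging rod of the hydraulic cylinder with the three loose wedges: lay one head to tail on the wedge already lying under the rod end (thin end over thick end, edges in line) so that the pair is level, and lay the second square across the middle of that pair. Lay the third head to tail on the second and drive it in from the side under the rod until it just takes the rod's weight and lifts it by a millimetre or two. Keep the bottom wedge where it is and leave the other things on the bench alone.

Things in the scene. Friction and masses are not known exactly. Their poses are not given: they have to be found in the camera images.
- wedge_base_mid (a point): bottom wedge, flat on the bench under the rod end, stays put: dark cast iron, 140 long, 56 wide (parallel sides), 30 mm thick at its yellow end tapering evenly to 10 (broad faces 8.2 deg apart, alike, either may be up). Point: its centre, 10 mm from both broad faces. x along the length to the thick end, midway between the faces (4.1 deg above level as it lies), y across, z through
- wedge_a_mid (a point): loose wedge, alike to wedge_base (140 x 56 mm, 30 to 10 mm thick, 0.65 kg, yellow thick end), same point and axes. Starts flat on the bench. The three loose wedges are interchangeable.
- wedge_b_mid (a point): loose wedge, alike to wedge_base (140 x 56 mm, 30 to 10 mm thick, 0.65 kg, yellow thick end), same point and axes. Starts flat on the bench. The three loose wedges are interchangeable.
- wedge_c_mid (a point): loose wedge, alike to wedge_base (140 x 56 mm, 30 to 10 mm thick, 0.65 kg, yellow thick end), same point and axes. Starts flat on the bench. The three loose wedges are interchangeable.
- stand: blue stand bolted to the bench, origin at the centre of its foot, z up. It carries a hydraulic cylinder pivoting on trunnions above the origin, axis along the stand's +y, its rod (18 mm diameter, level) ending 260 mm from the origin, about 8 mm past wedge_base's centre. The stand's screw height varies: rod underside 77 to 82 mm above the bench, not measured; two flush pairs of wedges are 80 mm high
- cylinder (a joint): tilt of the cylinder on its trunnions: 0 with the barrel down on its rest screw (rod level), grows as the rod end is lifted (0.01 = 2.5 mm at the rod end); it swings freely and its weight on the rod end is about 3 N. This reading is noisy (about 0.01)
- fitting_a_mid (a point): bystander: upright steel hose fitting, 29 mm across, 56 mm tall
- fitting_b_mid (a point): bystander: another such fitting
- plug: bystander: small yellow protective plug, 34 mm across, 24 mm tall
- spanner_grip (a point): bystander: steel combination spanner, 190 mm long, lying flat
- grease_tin: bystander: tin with a red label, 64 mm across, 85 mm tall
- driver_grip (a point): bystander: screwdriver with an orange handle, 200 mm long, lying flat
- wedge_base: the same wedge as wedge_base_mid
- wedge_a: the same wedge as wedge_a_mid
- wedge_b: the same wedge as wedge_b_mid
- wedge_c: the same wedge as wedge_c_mid
Mind the look-alikes: they are no part of the job. Leave any red look-alike of the wedge_a alone. Leave any orange look-alike of the wedge_c alone.

How it is judged:
By the outcome, as a careful person would: the job done as asked, in the order asked, and still so for the second after the job is handed in, with the robot touching nothing.
It also fails if it takes over 72 s, if anything falls off the work surface, if the arm or the gripper's body presses on something with over 40 N, if the wrist force passes 120 N, or if a joint passes its speed limit or range.

ROBOT

A 7-joint arm with a two-finger parallel gripper is mounted at the origin on the work surface. World frame = base frame: x ahead of the robot, y to its left, z up, the work surface at z = 0. Lengths are in m, angles in degrees, forces in N, time in s.
With the tool pointing down it reaches from about 0.425 to 0.875 m from the base axis. Payload 4.7 kg.
Tool frame: the origin (TCP) lies at the centre of the arm's flange, where the gripper is bolted on; the fingertips stand 182 mm ahead of it and the grasp point (between the pads) lies 164 mm ahead of it; z points along the fingers, y is the line along which they close (so a half turn about z gives the same grasp; the last joint's range is limited). The gripper opens to 87 mm and grips with 3 to 60 N. Pads are 19 mm wide; open, the fingers measure 117 mm over their backs; the gripper's body (75 mm by 190 mm) begins 51 mm behind the grasp point.
Start: joints at [77.699, 18.392, -4.016, 83.108, 1.295, 78.541, -3.26], TCP at [0.147, -0.633, 0.405] pointing down, gripper open.
Joint ranges: [-163.93, 163.93], [-17.29, 119.83], [-79.2, 71.16], [3.27, 140.29], [-89.18, 269.18], [5.43, 117.66], [-154.24, 154.24]. Speed limits (degrees/s): [147.25, 147.25, 180, 180, 180, 180, 180].

INTERFACE

Orientations are given as [roll, pitch, yaw] about the fixed x, y, z axes, in that order (R = Rz(yaw) Ry(pitch) Rx(roll)).
In Python, from cell import env gives the robot as it stands. The module is installed in compiled form; this text tells all that it offers.
- The arm moves only by the tool step_arm, never from a script. Its argument "steps" is one flat list of numbers, 5 for each row, row after row: the opening, from 0 (shut) to 1 (fully open), then the shift along the tool's x, y, z in mm, then the turn about the tool's z in degrees. In form: [grip, dx, dy, dz, roll, grip, dx, dy, dz, roll, ...]. A call has 1 to 12 rows; each row shifts and turns the commanded pose from where the row before left it, along the tool's axes as they then stand; what a row does not reach is not made up. A row lasts 1/8 s, in which the tool goes at most 62.5 mm and 10.7 degrees, less where a joint would pass 70% of its speed; a pose out of reach is approached as far as the arm can. A call with a gripper value outside its range is refused whole. The fingers move at their own pace and stop on an object; "grip_force" is the grip in N (left out, the last holds). Time passes only in rows, so rows that do not move let the fingers close. It gives the time, the measured TCP pose, the force, the opening and the grip force at its end, in the units of the state.
- env.get_obs(): the state, without advancing time (a new reading comes with each control period).
- env.read_camera(name): name is "side" or "top" or "wrist"; returns a dict with "image" (480x640x3 uint8, red, green, blue), "camera_matrix" (3x3 intrinsics, pixels), "distortion" ([k1, k2, p1, p2, k3] as OpenCV has them; the pictures are not rectified), "R" (3x3) and "t" (3): a world point X has camera coordinates R X + t. Camera axes: x right, y down, z forward; pixel columns grow to the right and rows downward; lengths in m; the calibration is good to about 2 mm. A picture is of the moment at which its call begins. There is no depth.
- env.sign_off(): hands the job in; it is judged then, once.
The state is a dict: "time_s": time; "qpos": joint angles; "joint_velocities": joint speeds; "effort": joint torques, N m; "tool_pos": TCP position; "tool_rot": TCP orientation; "force": force on the tool from outside, world axes, zero at the start; "wrist_torque": the same for the moment, N m; "grip_width": finger opening in m; "grasp_force": force on a finger pad.
Only numpy, scipy, OpenCV 4.12 (cv2) and the standard library are available. Lean on these libraries where they do the work, as an engineer would, in place of code of your own. Each camera call takes 0.05 s, during which the arm holds its last target. There are 200 camera calls.

## Working session

There is one attempt and no reset: what is moved stays moved. The work goes in short steps, Python scripts to look and compute and a tool call to move; the robot and the scene stay as the last step left them, time stands still between calls to the robot, and variables do not carry over. Pictures are saved under pics/ and viewed, at most 10 in all, crops included, and the job is handed in when it is done.

Besides the shell and the picture viewer there is one more tool, called after "Request:" as name(argument=value, ...) on one line, values as JSON. step_arm: Moves the arm, as the interface text tells. Its arguments: {"type":"object","properties":{"steps":{"type":"array","items":{"type":"number"}},"grip_force":{"type":"number"}},"required":["steps"]}

```bash
mkdir -p pics; python3 - <<'E'
from cell import env
import cv2,pickle,numpy as np
o=env.get_obs()
print({k:np.round(v,3).tolist() for k,v in o.items()})
for n in("top","side"):
    d=env.read_camera(n); pickle.dump(d,open(f"pics/{n}0.pkl","wb")); cv2.imwrite(f"pics/{n}0.png",d["image"][...,::-1])
    print(n,np.round(d["camera_matrix"],1).tolist(),np.round(d["distortion"],4),np.round(d["R"],3).tolist(),np.round(d["t"],3))
E
```

```text
{'time_s': 0.0, 'qpos': [77.699, 18.437, -4.014, 83.173, 1.296, 78.541, -3.26], 'joint_velocities': [-0.067, 0.088, 0.038, 0.009, 0.066, 0.009, 0.057], 'effort': [0.0, -49.128, -0.404, -31.253, -0.064, 0.044, 0.0], 'tool_pos': [0.147, -0.633, 0.404], 'tool_rot': [-179.894, 0.007, 13.111], 'force': [-0.129, 0.023, -0.329], 'wrist_torque': [0.045, -0.031, -0.028], 'grasp_force': 0.0, 'grip_width': 0.087}
top [[476.7, 0.0, 320.4], [0.0, 476.7, 249.0], [0.0, 0.0, 1.0]] [-0.0971  0.      0.      0.      0.    ] [[-0.026, -1.0, 0.011], [-0.986, 0.024, -0.167], [0.167, -0.015, -0.986]] [0.053 0.532 1.249]
side [[567.2, 0.0, 310.0], [0.0, 567.2, 237.4], [0.0, 0.0, 1.0]] [-0.1666  0.      0.      0.      0.    ] [[0.992, -0.124, 0.012], [-0.08, -0.71, -0.7], [0.095, 0.694, -0.714]] [-0.51   0.138  1.231]
```

View pics/top0.png

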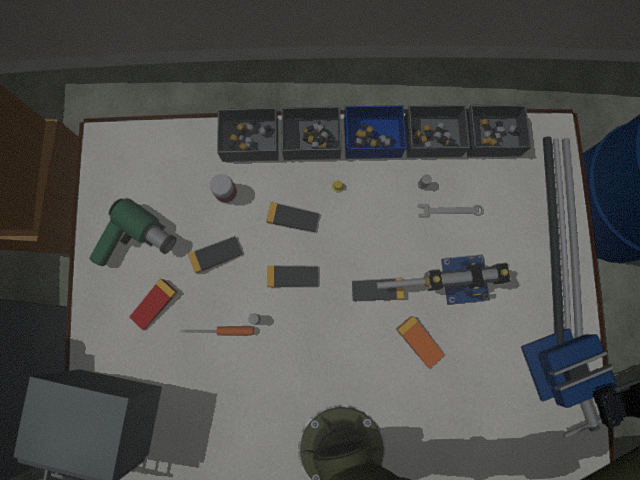

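View pics/side0.png

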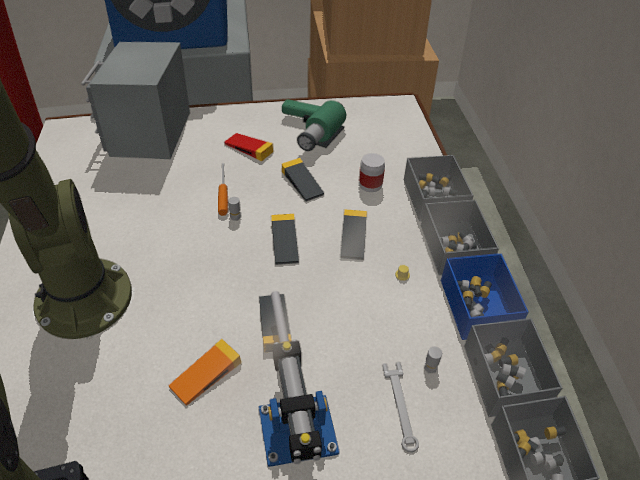

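The top view shows six wedges. Three are loose and dark with yellow ends, at (293,217), (216,254) and (293,277), and those fit the description. The fourth, at (379,289) under the rod, is the base. The red one (153,304) and the orange one (421,342) are look-alikes and stay put. The side view agrees: loose wedges at (354,234), (302,180) and (285,239), base at (272,320). One enlarged crop will confirm this.

```bash
cat > h.py <<'E'
import numpy as np,cv2,pickle
def ray(d,px,z):
    "pixels -> world points on plane(s) z"
    px=np.atleast_2d(np.float64(px))
    n=cv2.undistortPoints(px[:,None],d["camera_matrix"],np.array(d["distortion"]))[:,0]
    R,t=np.array(d["R"]),np.array(d["t"]); c=-R.T@t
    v=np.c_[n,np.ones(len(n))]@R
    return c+v*((np.asarray(z)-c[2])/v[:,2])[:,None]
def proj(d,X):
    return cv2.projectPoints(np.float64(X).reshape(-1,1,3),cv2.Rodrigues(np.array(d["R"]))[0],np.array(d["t"]),d["camera_matrix"],np.array(d["distortion"]))[0][:,0]
def masks(im):
    h=cv2.cvtColor(im,cv2.COLOR_RGB2HSV)
    y=cv2.inRange(h,(15,120,90),(32,255,255)); k=cv2.inRange(h,(0,0,20),(179,110,95))
    return y,k
E
python3 - <<'E'
from h import *
for n,r in(("top",(180,190,500,370)),):
    d=pickle.load(open(f"pics/{n}0.pkl","rb")); im=d["image"]; x0,y0,x1,y1=r
    cv2.imwrite(f"pics/crop_{n}.png",cv2.resize(im[y0:y1,x0:x1,::-1],None,fx=2.5,fy=2.5,interpolation=cv2.INTER_CUBIC))
    print("cam",-np.array(d["R"]).T@d["t"])
    y,k=masks(im)
    c,_=cv2.findContours(y,0,2)
    for a in c:
        if cv2.contourArea(a)>25: print(np.round(cv2.boxPoints(cv2.minAreaRect(a))).tolist())
    print(im[277,300],im[217,300],im[289,365],im[250,310],im[277,270],im[290,401])
E
```

```text
cam [0.31718671 0.05900192 1.31963196]
[[396.0, 329.0], [412.0, 315.0], [417.0, 321.0], [402.0, 335.0]]
[[397.0, 288.0], [403.0, 288.0], [403.0, 298.0], [397.0, 298.0]]
[[156.0, 283.0], [161.0, 278.0], [175.0, 292.0], [170.0, 297.0]]
[[267.0, 266.0], [273.0, 266.0], [273.0, 286.0], [267.0, 286.0]]
[[188.0, 253.0], [194.0, 251.0], [201.0, 270.0], [195.0, 272.0]]
[[266.0, 221.0], [270.0, 202.0], [277.0, 203.0], [272.0, 222.0]]
[[331.0, 186.0], [338.0, 180.0], [344.0, 186.0], [337.0, 192.0]]
[50 55 53] [55 57 57] [58 64 63] [133 133 127] [136 113  61] [90 73 43]
```

View pics/crop_top.png

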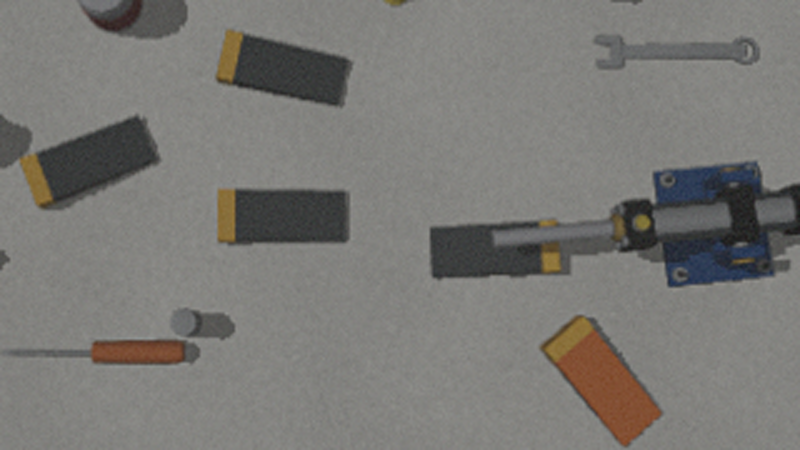

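The crop confirms it: three dark loose wedges with yellow left ends (crop (284,68), (90,160) and (283,215)), the base at crop (495,248) under the rod, and the orange one as the look-alike.

```bash
cat >> h.py <<'E'
def wedge(d,c,win=45):
    "silhouette rect near pixel c -> centre(xy), yaw of thick direction, length,width. thick top edge z=30, thin end z=5"
    x,y0=c; sl=(slice(y0-win,y0+win),slice(x-win,x+win))
    im=cv2.resize(d["image"][sl],None,fx=4,fy=4,interpolation=cv2.INTER_CUBIC)
    h=cv2.cvtColor(im,cv2.COLOR_RGB2HSV)
    ye=cv2.inRange(h,(14,90,60),(34,255,255)); m=ye|cv2.inRange(im.max(2),0,92)
    m=cv2.morphologyEx(m,cv2.MORPH_OPEN,np.ones((9,9)))
    n,l,s,ce=cv2.connectedComponentsWithStats(m)
    i=l[win*4,win*4]; m=np.uint8(l==i)
    r=cv2.boxPoints(cv2.minAreaRect(cv2.findContours(m,0,2)[0][0]))
    yc=np.argwhere((ye>0)&(m>0)).mean(0)[::-1]
    r=r[np.argsort(np.linalg.norm(r-yc,axis=1))]          # first two: thick end
    P=ray(d,(r+.5)/4-.5+[x-win,y0-win],np.array([.03,.03,.005,.005]))[:,:2]
    a,b=P[:2].mean(0),P[2:].mean(0); u=a-b
    return (a+b)/2,np.degrees(np.arctan2(u[1],u[0])),np.linalg.norm(u),np.linalg.norm(P[0]-P[1]),np.linalg.norm(P[2]-P[3])
E
python3 - <<'E'
from h import *
d=pickle.load(open("pics/top0.pkl","rb"))
for c in((293,217),(216,254),(293,277)): print(c,[np.round(v,4) for v in wedge(d,c)])
im=d["image"].astype(int)
# base edges: print profiles
print("left edge row 293:",im[293,346:360].sum(1)//3); print("bottom col 365:",im[292:308,365].sum(1)//3)
print("top col 358",im[272:288,360].sum(1)//3); print("bottom col 385",im[292:308,385].sum(1)//3)
print("right row 296:",im[296,392:416].tolist())
print("rod cols: ",[(c,(im[274:300,c].sum(1)//3).tolist()) for c in(382,392,410)])
print("rod tip row 286", (im[285,370:386].sum(1)//3))
E
```

```text
(293, 217) [array([0.6285, 0.1123]), np.float64(77.7531), np.float64(0.144), np.float64(0.0614), np.float64(0.0623)]
(216, 254) [array([0.5265, 0.3269]), np.float64(111.1809), np.float64(0.1435), np.float64(0.0696), np.float64(0.0712)]
(293, 277) [array([0.4632, 0.1159]), np.float64(89.7359), np.float64(0.1416), np.float64(0.0601), np.float64(0.0613)]
left edge row 293: [128 125 129 131 131 127  88  55  59  58  62  59  65  66]
bottom col 365: [ 60  64  59  58  63  59  66  57  67 120 133 131 131 134 130 129]
top col 358 [134 130 131 128 134 131 132 134 102  60  56  65  60  64  57  61]
bottom col 385 [ 62  58  57  58  59  65  62  54  74 121 128 134 135 135 130 128]
right row 296: [[61, 62, 61], [58, 62, 60], [62, 60, 61], [51, 55, 57], [81, 76, 62], [121, 102, 57], [148, 123, 66], [143, 118, 62], [143, 119, 60], [144, 119, 62], [143, 119, 59], [129, 107, 56], [99, 88, 70], [81, 82, 80], [85, 84, 82], [81, 79, 80], [113, 111, 108], [131, 129, 129], [133, 132, 128], [130, 129, 125], [129, 128, 124], [129, 130, 126], [128, 127, 126], [132, 131, 126]]
rod cols:  [(382, [131, 130, 133, 133, 115, 81, 56, 57, 89, 107, 113, 116, 112, 95, 73, 62, 61, 59, 58, 63, 61, 60, 58, 60, 61, 56]), (392, [130, 132, 133, 131, 102, 65, 47, 86, 107, 111, 114, 110, 97, 73, 42, 48, 40, 49, 57, 58, 57, 62, 61, 60, 56, 73]), (410, [129, 129, 132, 133, 128, 103, 97, 108, 107, 111, 98, 82, 84, 83, 82, 84, 74, 84, 122, 132, 136, 130, 131, 130, 129, 131])]
rod tip row 286 [ 62  63  59  62  63  62  62  89 114 115 118 115 116 118 113 114]
```

```bash
sed -i 's/,0,92)/,0,74)/' h.py; python3 - <<'E'
from h import *
d=pickle.load(open("pics/top0.pkl","rb"))
for c in((293,217),(216,254),(293,277)): print(c,[np.round(v,4) for v in wedge(d,c)])
p=ray(d,[[351.9,293],[404.1,296],[365,300.65],[385,300.5],[360,280.1],[392,278.1]],np.array([0,.03,0,0,.013,.0255])); print(p.round(4))
# rod edges at z of axis ~.0885, tip
print(ray(d,[[382,281.7],[382,287.5],[392,280.6],[392,286.7],[376.6,285]],np.full(5,.088)).round(4))
s=pickle.load(open("pics/side0.pkl","rb")); im=s["image"]
cv2.imwrite("pics/crop_side.png",cv2.resize(im[280:370,225:345,::-1],None,fx=6,fy=6,interpolation=cv2.INTER_CUBIC))
E
```

```text
(293, 217) [array([0.6295, 0.1141]), np.float64(77.8152), np.float64(0.1402), np.float64(0.0604), np.float64(0.0613)]
(216, 254) [array([0.529 , 0.3299]), np.float64(110.8406), np.float64(0.1399), np.float64(0.062), np.float64(0.0634)]
(293, 277) [array([0.4639, 0.1173]), np.float64(89.7643), np.float64(0.1388), np.float64(0.0588), np.float64(0.0599)]
[[ 0.4147 -0.0452  0.    ]
 [ 0.4005 -0.1845  0.03  ]
 [ 0.3926 -0.0807  0.    ]
 [ 0.3915 -0.1363  0.    ]
 [ 0.4487 -0.0678  0.013 ]
 [ 0.4506 -0.1546  0.0255]]
[[ 0.4355 -0.1177  0.088 ]
 [ 0.4204 -0.117   0.088 ]
 [ 0.4376 -0.144   0.088 ]
 [ 0.4217 -0.1432  0.088 ]
 [ 0.4273 -0.1032  0.088 ]]
```

View pics/crop_side.png

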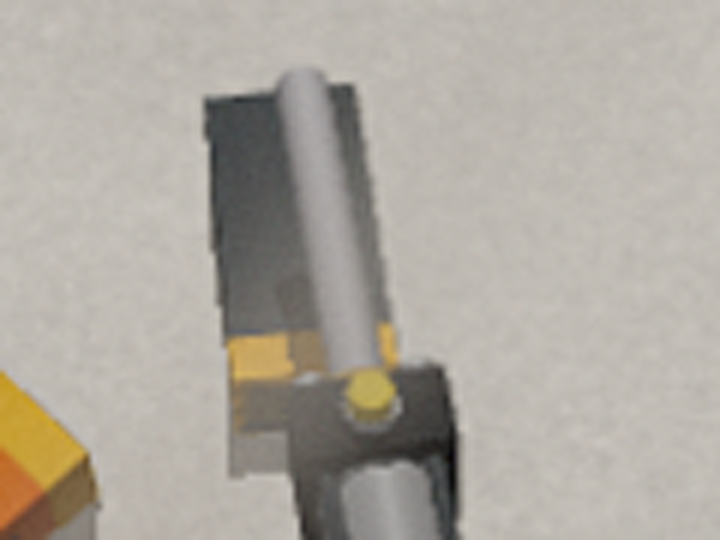

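Request:
step_arm(steps=[1,0,0,0,-9.6,1,0,0,0,-9.6,1,0,0,0,-9.6,1,0,0,0,-9.6,1,0,0,0,-9.6,1,0,0,0,-9.6,1,0,0,0,-9.6,1,0,0,0,-9.7])

```text
time_s: 1.1
tool_pos: [0.1473, -0.6329, 0.4041]
tool_rot: [-180.0, -0.1, 90.3]
force: [0.2, 0.3, 0.6]
grip_width: 0.0873
grasp_force: 0.0
```

Request:
step_arm(steps=[1,53.3,27.3,0,0,1,53.3,27.3,0,0,1,53.3,27.3,0,0,1,53.3,27.3,0,0,1,53.3,27.3,0,0,1,53.3,27.3,0,0,1,53.3,27.3,0,0,1,53.3,27.3,0,0,1,53.3,27.3,0,0,1,53.3,27.3,0,0,1,0,0,0,0,1,0,0,0,0])

```text
time_s: 2.6
tool_pos: [0.42, -0.1004, 0.4044]
tool_rot: [-180.0, 0.0, 90.0]
force: [-0.7, -0.4, -0.2]
grip_width: 0.087
grasp_force: 0.0
```

```bash
python3 - <<'E'
from cell import env
from h import *
o=env.get_obs(); print(o["tool_pos"],o["tool_rot"],o["qpos"],o["force"])
d=env.read_camera("wrist"); pickle.dump(d,open("pics/w1.pkl","wb")); cv2.imwrite("pics/w1.png",d["image"][...,::-1])
print(-np.array(d["R"]).T@d["t"],np.array(d["R"]).round(3))
E
```

```text
[ 0.41999134 -0.10038494  0.40444827] [-1.79950580e+02  2.56379683e-02  9.00198949e+01] [ 61.45014517  -9.78318886 -45.80058235 110.58178975  -7.16004602
  76.41625106  17.783931  ] [-0.65716642 -0.42096275 -0.15408317]
[ 0.41966381 -0.01684153  0.38395014] [[ 1.    -0.001 -0.001]
 [-0.001 -0.954  0.299]
 [-0.001 -0.299 -0.954]]
```

View pics/w1.png

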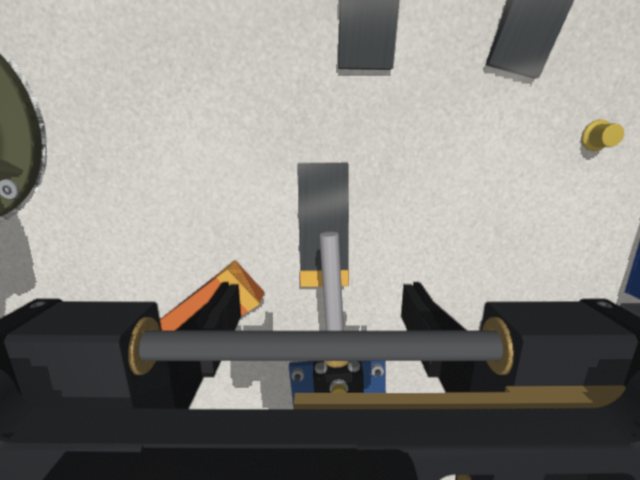

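The wrist view shows the base wedge, thin end at (298–349,163) and yellow end at (300–349,288), with the rod tip at (330,235). Next I refine the edges.

```bash
python3 - <<'E'
from h import *
d=pickle.load(open("pics/w1.pkl","rb")); g=cv2.GaussianBlur(cv2.cvtColor(d["image"],cv2.COLOR_RGB2GRAY),(0,0),1).astype(float)
def edge(v,o):  # strongest gradient, subpixel
    q=np.abs(np.diff(v)); i=q.argmax(); i=min(max(i,1),len(q)-2); a,b,c=q[i-1:i+2]
    return o+i+.5+.5*(a-c)/(a-2*b+c)
L=[(edge(g[r,288:310],288),r) for r in range(172,264,6)]
Rr=[(edge(g[r,338:362],338),r) for r in range(172,264,6)]
T=[(c,edge(g[152:175,c],152)) for c in range(303,346,6)]
B=[(c,edge(g[278:296,c],278)) for c in list(range(304,320,3))+[343,346]]
ty=-.046
def side(E):
    z=np.full(len(E),.02)
    for _ in range(4):
        P=ray(d,E,z); z=.01+(ty-P[:,1])/7
    return P
l,r=side(L),side(Rr)
for P in(l,r):
    k=np.polyfit(P[:,1],P[:,0],1); print("side x at y=-.115",np.polyval(k,-.115),"slope deg",np.degrees(k[0]))
print("thin",ray(d,T,np.full(len(T),.01))[:,1].round(4)); print("thick",ray(d,B,np.full(len(B),.03))[:,1].round(4))
rl=[];
for z in(.088,):
  A=[((edge(g[q,318:331],318)+edge(g[q,331:348],331))/2,q) for q in range(242,325,6)]
  P=ray(d,A,np.full(len(A),z)); k=np.polyfit(P[:,1],P[:,0],1); print("rod x at y=-.115",np.polyval(k,-.115),np.degrees(k[0]))
  W=[(edge(g[q,331:348],331)-edge(g[q,318:331],318)) for q in range(242,325,6)]; print(np.round(W,1))
t=edge(g[225:245,330],225); print("tip",t,ray(d,[[330,t]],np.array([.097])))
# wedge A thin corners
for c,n in(((293,217),0),):pass
E
```

```text
side x at y=-.115 0.39415512068843106 slope deg -0.7239572454360591
side x at y=-.115 0.450347536169428 slope deg -0.6265095091490706
thin [-0.0409 -0.041  -0.0409 -0.0409 -0.0406 -0.0407 -0.0408 -0.0403]
thick [-0.1827 -0.1827 -0.1827 -0.1828 -0.1787 -0.171  -0.1826 -0.1792]
rod x at y=-.115 0.42971138327392977 -2.44531071317173
[23.9 17.6 23.8 23.  23.  17.1 16.9 20.4 16.5 15.8 16.4 16.1 25.  24.5]
tip 235.83333333333334 [[ 0.42773701 -0.09931831  0.097     ]]
```

Request:
step_arm(steps=[1,55,11.4,0,0,1,55,11.4,0,0,1,55,11.4,0,0,1,55,11.4,0,0,1,0,0,0,0.7,1,0,0,0,0])

```text
time_s: 3.4
tool_pos: [0.4661, 0.1179, 0.4043]
tool_rot: [-179.9, 0.0, 89.2]
force: [-0.9, -0.3, 0.3]
grip_width: 0.0872
grasp_force: 0.0
```

```bash
cat >> h.py <<'E'
def edge(v,o):
    q=np.abs(np.diff(v)); i=q[1:-1].argmax()+1; a,b,c=q[i-1:i+2]
    return o+i+.5+.5*(a-c)/(a-2*b+c)
def measure(d,x0,yaw0,thin_z=.005):
    """wedge flat on bench, thick end along yaw0: sample edges on lines across expected outlines (guess x0,yaw0)"""
    g=cv2.GaussianBlur(cv2.cvtColor(d["image"],cv2.COLOR_RGB2GRAY),(0,0),1).astype(np.float32)
    x0=np.array(x0,float); yw=np.radians(yaw0)
    for it in range(3):
        u=np.array([np.cos(yw),np.sin(yw)]); v=np.array([-u[1],u[0]])
        s=np.linspace(-.012,.012,61)
        def probe(p,n,z):  # profile along n around p at height z -> offset of edge
            X=np.c_[p+s[:,None]*n,np.full(61,z)]; q=proj(d,X).astype(np.float32)
            pr=cv2.remap(g,q[:,0][None],q[:,1][None],1)[0].astype(float)
            k=edge(pr,0); return np.interp(k,range(61),s)
        L=np.linspace(-.055,.045,11); W=np.linspace(-.02,.02,7)
        e1=np.array([probe(x0+l*u+.028*v,v,.02+l/7) for l in L]); e2=np.array([probe(x0+l*u-.028*v,v,.02+l/7) for l in L])
        t=np.median([probe(x0+w*v+.07*u,u,.03) for w in W]); b=np.median([probe(x0+w*v-.07*u,u,thin_z) for w in W])
        m=(e1+e2)/2; k=np.polyfit(L,m,1)
        x0=x0+v*np.median(m)+u*(t+b)/2; yw+=k[0]
    return x0,np.degrees(yw),"width",.056+np.median(e1-e2),"len",.14+t-b,"res",np.std(m)
E
python3 - <<'E'
from cell import env
from h import *
o=env.get_obs(); print(o["tool_pos"],o["tool_rot"])
d=env.read_camera("wrist"); pickle.dump(d,open("pics/w2.pkl","wb"))
print(measure(d,(.4656,.1203),89.8))
print("B",measure(d,(.631,.117),77.8))
d=pickle.load(open("pics/w1.pkl","rb")); print(measure(d,(.4222,-.112),-89.3))
E
```

```text
[0.46611016 0.11791646 0.40426438] [-1.79931916e+02  3.41410792e-02  8.91660668e+01]
(array([0.46545463, 0.12173311]), np.float64(88.92198376716705), 'width', np.float64(0.05628020247714496), 'len', np.float64(0.14398600896860989), 'res', np.float64(0.00022840738351638718))
B (array([0.62707252, 0.11776055]), np.float64(78.45950663799103), 'width', np.float64(0.062042801457411194), 'len', np.float64(0.14218981602657174), 'res', np.float64(0.00021927829244292336))
(array([ 0.42247076, -0.1116238 ]), np.float64(-89.27078425367561), 'width', np.float64(0.05655210088423913), 'len', np.float64(0.14079289772727274), 'res', np.float64(0.0002269385391640124))
```

Request:
step_arm(steps=[1,57,-0.4,0,0.3,1,0,0,60,0,1,0,0,60,0,1,0,0,60,0,1,0,0,25,0,1,0,0,15,0,1,0,0,0,0,0.3,0,0,0,0,0.3,0,0,0,0,0.3,0,0,0,0,0.3,0,0,0,0], grip_force=50)

```text
time_s: 4.82
tool_pos: [0.4664, 0.1769, 0.1849]
tool_rot: [180.0, 0.0, 89.0]
force: [-0.2, -0.1, 1.2]
grip_width: 0.0558
grasp_force: 50.0
```

Request:
step_arm(steps=[0.3,0,0,-14,0,0.3,0,0,-30,0,0.3,0,0,0,-1.7,0.3,-40,-43,0,0,0.3,-50,0,0,0,0.3,-50,0,0,0,0.3,-30,0,0,0,0.3,0,0,0,0,0.3,0,0,0,0])

```text
time_s: 5.95
tool_pos: [0.4247, 0.0069, 0.2281]
tool_rot: [-179.9, -0.0, 90.7]
force: [-0.8, -0.6, -5.8]
grip_width: 0.0556
grasp_force: 50.0
```

```bash
python3 - <<'E'
from cell import env
from h import *
o=env.get_obs(); print(o["tool_pos"],o["tool_rot"],o["force"],o["wrist_torque"])
a=env.read_camera("wrist"); b=env.read_camera("side"); pickle.dump((a,b),open("pics/p3.pkl","wb"))
w=a["image"][100:420,180:480]; s=cv2.resize(b["image"][180:380,200:390],None,fx=2,fy=2,interpolation=2)
H=480; f=lambda i:cv2.resize(i,(int(i.shape[1]*H/i.shape[0])//1,H))
im=np.hstack([f(w),f(s)]); im=cv2.resize(im,(800,int(im.shape[0]*800/im.shape[1]))); print(w.shape,s.shape,im.shape)
cv2.imwrite("pics/p3.png",im[...,::-1])
E
```

```text
[0.42466933 0.00689316 0.22811963] [-1.79931946e+02 -3.84013237e-02  9.07453150e+01] [-0.82525248 -0.56815716 -5.83168578] [ 0.37725177 -0.098606    0.00107641]
(320, 300, 3) (400, 380, 3) (423, 800, 3)
```

View pics/p3.png

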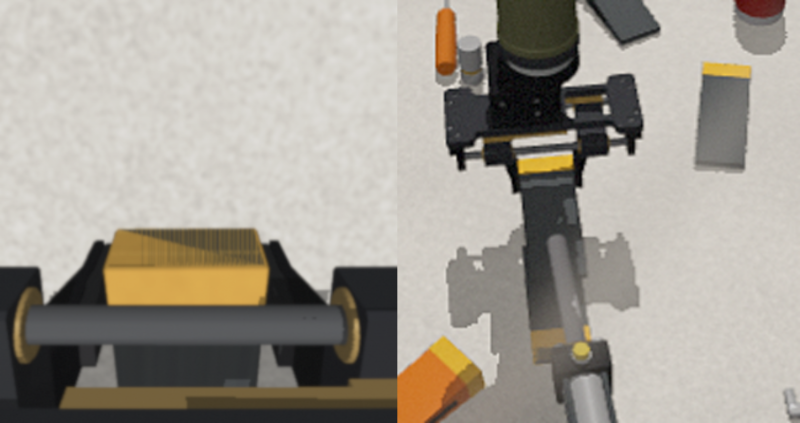

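Request:
step_arm(steps=[0.3,-40,-3.7,0,0,0.3,-23.5,0,0,0,0.3,0,0,5,0,0.3,0,0,5,0,0.3,0,0,5,0,0.3,0,0,5,0,0.3,0,0,5,0,0.3,0,0,3,0,0.3,0,0,2,0,0.3,0,0,0,0])

```text
time_s: 7.3
tool_pos: [0.4228, -0.0566, 0.1988]
tool_rot: [179.9, -0.0, 90.8]
force: [1.4, 4.0, -0.2]
grip_width: 0.0554
grasp_force: 50.0
```

Request:
step_arm(steps=[0.3,0,0,1,0,0.3,0,0,1,0,0.3,0,0,0,0,0.3,0,0,0,0])

```text
time_s: 7.8
tool_pos: [0.4229, -0.0567, 0.1972]
tool_rot: [179.9, -0.0, 90.7]
force: [0.2, 5.7, 3.7]
grip_width: 0.0557
grasp_force: 50.0
```

Request:
step_arm(steps=[1,0,0,0,0,1,0,0,0,0,1,0,0,0,0,1,5,0,-20,0,1,0,0,-60,0,1,0,0,-60,0,1,-45,0,-60,0,1,0,0,0,0,1,0,0,0,0])

```text
time_s: 8.93
tool_pos: [0.4225, -0.0896, 0.3854]
tool_rot: [-179.9, -0.0, 90.7]
force: [0.1, 0.6, 0.1]
grip_width: 0.087
grasp_force: 0.0
```

```bash
python3 - <<'E'
from cell import env
from h import *
o=env.get_obs(); print(o["tool_pos"],o["tool_rot"],o["force"],o["wrist_torque"])
a=env.read_camera("wrist"); b=env.read_camera("side"); pickle.dump((a,b),open("pics/p4.pkl","wb"))
w=a["image"][120:330,220:430]; s=b["image"][260:380,210:360]
H=480; f=lambda i:cv2.resize(i,(int(i.shape[1]*H/i.shape[0]),H),interpolation=2)
im=np.hstack([f(w),f(s)]); im=cv2.resize(im,(800,int(im.shape[0]*800/im.shape[1])));print(im.shape,f(w).shape)
cv2.imwrite("pics/p4.png",im[...,::-1])
E
```

```text
[ 0.42246002 -0.08955528  0.38536726] [-1.79928434e+02 -1.83983856e-03  9.06711565e+01] [0.08247267 0.56309945 0.11850545] [ 0.04224943 -0.11895028  0.00804192]
(355, 800, 3) (480, 480, 3)
```

View pics/p4.png

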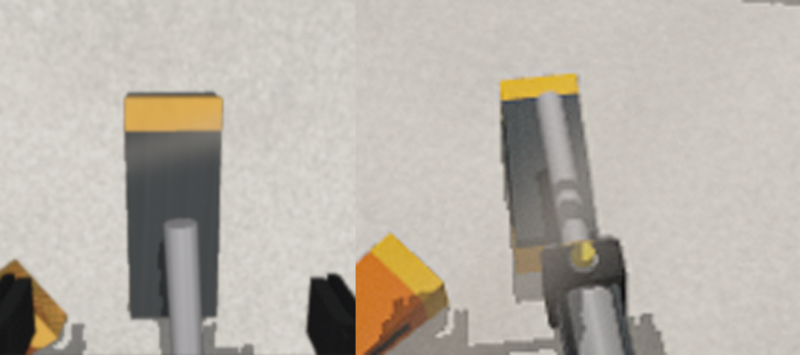

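A is on the base, with its yellow end over the base's thin end in both halves of the picture. I'll measure the flushness.

```bash
python3 - <<'E'
from h import *
a,b=pickle.load(open("pics/p4.pkl","rb")); im=a["image"]
g=cv2.GaussianBlur(cv2.cvtColor(im,cv2.COLOR_RGB2GRAY),(0,0),.7).astype(float)
print("col 305:",[(r,im[r,310].tolist()) for r in range(170,204,2)])
# side edges of A top (z=.04)
E=[(edge(g[r,285:310],285),r) for r in range(205,300,8)]; F=[(edge(g[r,335:362],335),r) for r in range(205,235,4)]
for e in(E,F):
    P=ray(a,e,np.full(len(e),.04)); k=np.polyfit(P[:,1],P[:,0],1); print(np.polyval(k,-.1116),np.degrees(k[0]))
print("bottom end rows",[(c,edge(g[296:318,c],296)) for c in(302,306,310)])
print(ray(a,[[306,edge(g[296:318,306],296)]]*2,np.array([.04,.03])))
print("expected rows: y=-.0416 z0,.01,.04:",proj(a,[[.41,-.0416,0],[.41,-.0416,.01],[.41,-.0416,.04]]))
E
```

```text
col 305: [(170, [204, 201, 194]), (172, [205, 201, 195]), (174, [157, 154, 150]), (176, [124, 104, 75]), (178, [196, 153, 77]), (180, [217, 170, 83]), (182, [216, 170, 83]), (184, [216, 169, 82]), (186, [217, 170, 82]), (188, [217, 170, 83]), (190, [217, 170, 84]), (192, [217, 171, 85]), (194, [217, 171, 88]), (196, [208, 164, 90]), (198, [115, 105, 91]), (200, [95, 95, 93]), (202, [98, 98, 95])]
0.3951206691725001 -1.0065002131564824
0.4507548990825209 0.001467101010924187
bottom end rows [(302, np.float64(308.25)), (306, np.float64(308.27777777777777)), (310, np.float64(308.6666666666667))]
[[ 0.40674617 -0.18123742  0.04      ]
 [ 0.40630143 -0.18663077  0.03      ]]
expected rows: y=-.0416 z0,.01,.04: [[310.29179365 174.03869411]
 [309.99760579 174.98134297]
 [309.00994395 178.14621747]]
```

Request:
step_arm(steps=[1,38.5,41.8,-10,0,1,38.5,41.8,-10,0,1,38.5,41.8,0,0,1,38.5,41.8,0,0,1,38.5,41.8,0,0,1,0,0,0,6.2,1,0,0,0,6.3,1,0,0,0,0,1,0,0,0,0])

```text
time_s: 10.15
tool_pos: [0.611, 0.0903, 0.4052]
tool_rot: [-179.7, 0.0, 78.6]
force: [-0.8, 0.1, -0.2]
grip_width: 0.0873
grasp_force: 0.0
```

```bash
python3 - <<'E'
from cell import env
from h import *
o=env.get_obs(); print(o["tool_pos"],o["tool_rot"],o["qpos"].round(0) if hasattr(o["qpos"],'round') else o["qpos"])
d=env.read_camera("wrist"); pickle.dump(d,open("pics/w5.pkl","wb"))
for z in(.005,.01): print("B",measure(d,(.63,.117),78,z))
E
```

```text
[0.61100998 0.09031188 0.40524769] [-1.79682559e+02  2.04308231e-02  7.86172139e+01] [ 37.  27. -65.  86.  25.  83. -40.]
B (array([0.63131424, 0.11757903]), np.float64(76.86562375745017), 'width', np.float64(0.05576747790148448), 'len', np.float64(0.142366037768902), 'res', np.float64(0.00021663500882021657))
B (array([0.63146669, 0.11826186]), np.float64(77.04537737418174), 'width', np.float64(0.055814035914787924), 'len', np.float64(0.1405500623321303), 'res', np.float64(0.00016473045022702147))
```

Request:
step_arm(steps=[1,-4.5,13.6,0,1.6,1,0,0,45,0,1,0,0,45,0,1,0,0,45,0,1,0,0,45,0,1,0,0,27,0,1,0,0,14,0,1,0,0,0,0,0.3,0,0,0,0,0.3,0,0,0,0,0.3,0,0,0,0,0.3,0,0,0,0], grip_force=60)

```text
time_s: 11.7
tool_pos: [0.6232, 0.0828, 0.1854]
tool_rot: [-179.9, 0.0, 76.9]
force: [0.7, 0.2, -0.1]
grip_width: 0.0551
grasp_force: 60.1
```

Request:
step_arm(steps=[0.3,0,0,-20,0,0.3,0,0,-40,-9.4,0.3,0,0,-40,-9.4,0.3,0,0,0,-9.4,0.3,0,0,0,-9.4,0.3,0,0,0,-9.4,0.3,0,0,0,-9.4,0.3,0,0,0,-9.4,0.3,0,0,0,-9.4,0.3,0,0,0,-9.4,0.3,0,0,0,-9.4,0.3,0,0,0,-9.8])

```text
time_s: 13.2
tool_pos: [0.6229, 0.0827, 0.2852]
tool_rot: [-180.0, -0.3, -179.0]
force: [0.1, 0.6, -6.2]
grip_width: 0.0554
grasp_force: 60.0
```

Request:
step_arm(steps=[0.3,5,-39,0,0,0.3,5,-39,0,0,0.3,5,-39,0,0,0.3,5,-39,0,0,0.3,5,-39,0,0,0.3,0,0,30,0,0.3,0,0,0,0,0.3,0,0,0,0])

```text
time_s: 14.2
tool_pos: [0.6005, -0.1112, 0.2562]
tool_rot: [180.0, -0.2, -179.2]
force: [0.2, -0.2, -5.7]
grip_width: 0.0552
grasp_force: 60.0
```

```bash
python3 - <<'E'
from cell import env
from h import *
o=env.get_obs(); print(o["tool_pos"],o["tool_rot"],o["force"],o["wrist_torque"])
b=env.read_camera("side"); pickle.dump(b,open("pics/p6.pkl","wb"))
im=cv2.resize(b["image"][220:380,200:460],None,fx=3,fy=3,interpolation=2)
cv2.imwrite("pics/p6.png",im[...,::-1])
E
```

```text
[ 0.60047577 -0.11122051  0.25617479] [ 179.96578586   -0.18026216 -179.23614905] [ 0.23117683 -0.15123192 -5.67484823] [ 0.09769343 -0.47354094  0.00086268]
```

View pics/p6.png

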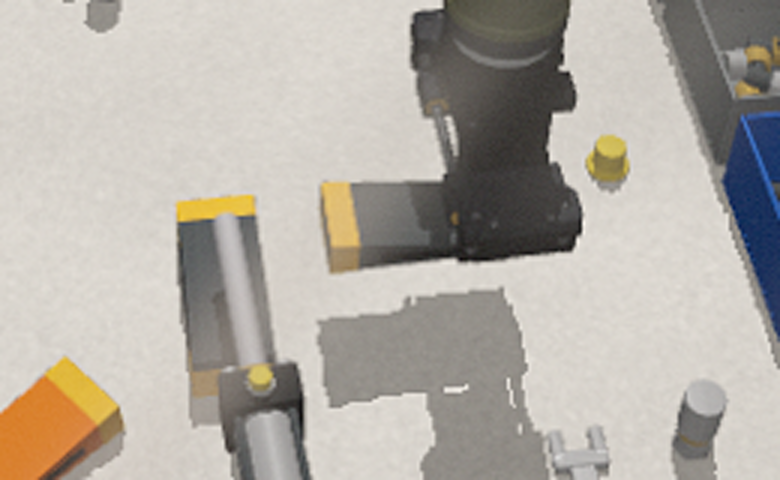

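The picture shows B in the gripper, level or nearly so: yellow thick end corners at crop (320,182) and (332,270), clear of the rod.

```bash
python3 - <<'E'
from h import *
b=pickle.load(open("pics/p6.pkl","rb"))
P=[[.4941,y,z] for y in(-.0835,-.1395) for z in(.0708,.1008)]
print((proj(b,P)-[200,220])*3)
a,s=pickle.load(open("pics/p4.pkl","rb")); t=pickle.load(open("pics/top0.pkl","rb"))
# bias check of side camera with the placed pair: A thick-end top corners
print(proj(s,[[.3945+.0005,-.0416,.04],[.4505,-.0416,.04]]))
E
```

```text
[[317.58728024 208.76566101]
 [317.86747433 180.66169928]
 [327.60295965 273.56401678]
 [328.09022621 245.84094449]]
[[257.48373405 287.63412957]
 [283.2917176  285.39590578]]
```

Request:
step_arm(steps=[0.3,0,0,27.3,0,0.3,35,0.5,0,0,0.3,35,0.5,0,0,0.3,35,0.5,0,0,0.3,25,0.4,0,0,0.3,11.4,0,0,0,0.3,0,0,0,0,0.3,0,0,0,0])

```text
time_s: 15.25
tool_pos: [0.462, -0.1099, 0.2316]
tool_rot: [-180.0, 0.4, -179.1]
force: [6.4, 1.7, -3.9]
grip_width: 0.0555
grasp_force: 60.0
```

```bash
python3 - <<'E'
from cell import env
from h import *
o=env.get_obs(); print(o["tool_pos"],o["tool_rot"],o["force"],o["wrist_torque"])
b=env.read_camera("side");t=env.read_camera("top"); pickle.dump((b,t),open("pics/p7.pkl","wb"))
im=np.hstack([cv2.resize(i,(400,400),interpolation=2) for i in(b["image"][250:370,215:335],t["image"][240:340,330:430])])
cv2.imwrite("pics/p7.png",im[...,::-1])
E
```

```text
[ 0.46201096 -0.10986399  0.23158079] [-179.95478269    0.36670792 -179.13430328] [ 6.44516355  1.688102   -3.87492357] [ 0.51602104 -1.65853477 -0.03734047]
```

View pics/p7.png

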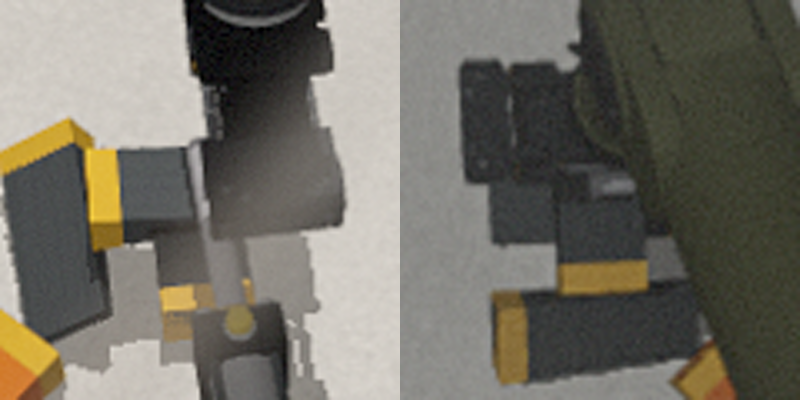

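The move went wrong: B caught A's side and pushed it off the base onto the bench at the robot side. In the left half A lies at (60,230) and B's yellow end at (105,200). I'll back B straight out, set it down on free bench, and then check the base and A by measurement.

Request:
step_arm(steps=[0.3,-10,0,0,0,0.3,-20,0,0,0,0.3,-30,0,0,0,0.3,-35,0,0,0,0.3,-35,0,0,0,0.3,-10,0,0,0,0.3,0,0,0,0,0.3,0,0,0,0])

```text
time_s: 16.35
tool_pos: [0.598, -0.11, 0.2279]
tool_rot: [-180.0, -0.3, -179.3]
force: [1.1, -0.6, -5.6]
grip_width: 0.0553
grasp_force: 60.0
```

```bash
python3 - <<'E'
from cell import env
from h import *
o=env.get_obs(); print(o["tool_pos"],o["tool_rot"],o["force"],o["wrist_torque"])
w=env.read_camera("wrist");b=env.read_camera("side");t=env.read_camera("top"); pickle.dump((w,b,t),open("pics/p8.pkl","wb"))
# B thick end in the side view: yellow blob corners vs level prediction
x,y,z=o["tool_pos"]; zb=z-.1854; xe=x-.0364-.07
h=cv2.cvtColor(b["image"],cv2.COLOR_RGB2HSV); ye=cv2.inRange(h,(14,90,70),(34,255,255))
n,l,s,c=cv2.connectedComponentsWithStats(ye)
for i in range(1,n):
    if s[i,4]>40: print(s[i],c[i].round(1),cv2.boxPoints(cv2.minAreaRect(np.argwhere(l==i)[:,::-1].astype(np.float32))).round(1).tolist())
print("pred level",proj(b,[[xe,yy,zz] for yy in(y-.028,y+.028) for zz in(zb,zb+.03)]).round(1).tolist(),zb)
h=cv2.cvtColor(t["image"],cv2.COLOR_RGB2HSV); ye=cv2.inRange(h,(14,90,60),(34,255,255))
n,l,s,c=cv2.connectedComponentsWithStats(ye)
for i in range(1,n):
    if s[i,4]>25: print("top",s[i],c[i].round(1))
E
```

```text
[ 0.59800171 -0.10995654  0.22794774] [-179.98566654   -0.28676109 -179.27952551] [ 1.06481197 -0.55213962 -5.56373269] [ 0.08301756 -0.4213777   0.04565222]
[  308     0   131   116 11330] [371.3  48.6] [[305.3999938964844, 108.5999984741211], [311.29998779296875, -6.099999904632568], [441.1000061035156, 0.6000000238418579], [435.20001220703125, 115.30000305175781]]
[419 173  14  16  96] [425.6 180. ] [[416.5, 183.5], [429.0, 171.0], [434.5, 176.5], [422.0, 189.0]]
[439 177  10  10  62] [443.9 181. ] [[438.5, 181.5], [444.5, 175.5], [449.5, 180.5], [443.5, 186.5]]
[218 185   9  26 194] [221.9 197.3] [[218.0, 185.0], [226.0, 185.0], [226.0, 210.0], [218.0, 210.0]]
[448 233  15  11  68] [455.  238.3] [[447.6000061035156, 235.60000610351562], [459.6000061035156, 232.60000610351562], [462.20001220703125, 242.89999389648438], [450.20001220703125, 245.89999389648438]]
[395 265  15  15 164] [402.4 272.6] [[395.0, 265.0], [409.0, 265.0], [409.0, 279.0], [395.0, 279.0]]
[470 276  20  21 162] [480.  285.8] [[468.0, 282.0], [475.5, 274.5], [491.5, 290.5], [484.0, 298.0]]
[221 291  26  11 205] 
[... 2076 characters left out ...]
6  32] [426.3 127.5]
top [357 126  16  12  86] [363.9 131.8]
top [415 130   6   7  26] [417.5 133. ]
top [230 134   8   7  36] [233.4 137.4]
top [308 135   6   8  37] [310.2 138.5]
top [421 135   6   8  36] [423.6 138.3]
top [481 137  16   9  90] [489.  140.8]
top [370 139   7   8  36] [373.2 142.7]
top [321 140   6   8  28] [323.5 144.4]
top [239 143   7   7  29] [242.5 145.9]
top [332 181  11  11  93] [337.2 186. ]
top [188 252  14  21 150] [194.3 261.9]
top [367 255  23   9 176] [377.6 258.6]
top [502 269   6   6  30] [504.6 271.6]
top [156 279  22  18 164] [166.2 288.2]
top [396 287   8  12  85] [399.7 292.7]
top [352 310  10  21 170] [356.5 319.8]
top [398 321  21  20 188] [408.  330.3]
```

Request:
step_arm(steps=[0.3,0,40,0,0,0.3,0,40,0,0,0.3,0,0,20,0,0.3,0,0,15,0,0.3,0,0,6,0,0.3,0,0,1,0,1,0,0,0,0,1,0,0,0,0,1,0,0,0,0,1,0,0,-40,0,1,0,0,-45,0,1,0,0,-45,0])

```text
time_s: 18.0
tool_pos: [0.5982, -0.0301, 0.3175]
tool_rot: [180.0, -0.2, -179.3]
force: [1.1, -0.4, 0.4]
grip_width: 0.0869
grasp_force: 0.0
```

Request:
step_arm(steps=[1,0,0,-40,0,1,0,0,-47,0,1,38,-14,0,0,1,38,-14,0,0,1,38,-14,0,0,1,37,-14,0,0,1,37,-14,0,0])

```text
time_s: 18.88
tool_pos: [0.4172, -0.1004, 0.4041]
tool_rot: [-179.8, -0.5, -179.4]
force: [-0.1, -1.6, -1.8]
grip_width: 0.0867
grasp_force: 0.0
```

Request:
step_arm(steps=[1,0,0,0,10,1,0,0,0,10,1,0,0,0,10,1,0,0,0,10,1,0,0,0,10,1,0,0,0,10,1,0,0,0,10,1,0,0,0,10,1,0,0,0,10,1,0,0,0,0.7,1,0,0,0,0])

```text
time_s: 20.25
tool_pos: [0.4184, -0.0994, 0.4041]
tool_rot: [-179.4, 0.0, 90.2]
force: [-0.6, -0.1, -0.1]
grip_width: 0.087
grasp_force: 0.0
```

```bash
python3 - <<'E'
from cell import env
from h import *
o=env.get_obs(); print(o["tool_pos"],o["tool_rot"])
d=env.read_camera("wrist"); pickle.dump(d,open("pics/w9.pkl","wb"))
print(measure(d,(.4225,-.1116),-89.3))
h=cv2.cvtColor(d["image"],cv2.COLOR_RGB2HSV); ye=cv2.inRange(h,(14,90,90),(34,255,255))
n,l,s,c=cv2.connectedComponentsWithStats(ye)
for i in range(1,n):
    if s[i,4]>100: print(s[i],c[i].round(1),ray(d,[c[i]],np.array([.03])).round(4))
t=env.read_camera("top"); p=[wedge(t,(374,316),40)]; print(p)
E
```

```text
[ 0.41842441 -0.09935405  0.40411603] [-1.79422089e+02  1.08790909e-02  9.02170323e+01]
(array([ 0.4221693 , -0.11218566]), np.float64(-89.18762924034976), 'width', np.float64(0.0558314990512334), 'len', np.float64(0.1420731182795699), 'res', np.float64(0.00022922698606398726))
[588 122  43  31 985] [608.6 136.9] [[ 0.7052 -0.0116  0.03  ]]
[ 389  127   27   56 1197] [402.9 155. ] [[ 0.4984 -0.0307  0.03  ]]
[ 224  162   56   22 1100] [251.5 172.4] [[ 0.3419 -0.0489  0.03  ]]
[207 264  50  50 643] [230.1 285.6] [[ 0.3093 -0.178   0.03  ]]
[304 271  23  17 380] [314.9 279. ] [[ 0.4079 -0.169   0.03  ]]
[345 271   8  17 126] [348.5 278.5] [[ 0.4465 -0.1681  0.03  ]]
[128 318  19  57 366] [134. 347.] [[ 0.1822 -0.2626  0.03  ]]
[496 318  18  57 395] [507.  347.3] [[ 0.6438 -0.2585  0.03  ]]
[328 361  24   8 159] [339.8 364. ] [[ 0.4388 -0.2843  0.03  ]]
[ 294  386  298   23 3256] [441.3 396.2] [[ 0.5714 -0.3327  0.03  ]]
[(array([ 0.35117806, -0.11986772]), np.float64(88.56295857457968), np.float64(0.18527960297659127), np.float64(0.21337571174343692), np.float64(0.21865709000743086))]
```

```bash
python3 - <<'E'
from h import *
d=pickle.load(open("pics/w9.pkl","rb"))
for z in (.005,.01): print(measure(d,(.351,-.108),98,z))
# yellow patch and outline shape of A
im=d["image"]; h=cv2.cvtColor(im,cv2.COLOR_RGB2HSV); m=cv2.inRange(h,(14,90,90),(34,255,255))[155:190,215:290]
print(cv2.boxPoints(cv2.minAreaRect(np.argwhere(m>0)[:,::-1].astype(np.float32)))+[215,155])
E
```

```text
(array([ 0.34436631, -0.10907672]), np.float64(91.92839890904979), 'width', np.float64(0.05753831325301205), 'len', np.float64(0.14468515248215963), 'res', np.float64(0.00017373470067230364))
(array([ 0.34433601, -0.10812734]), np.float64(91.91409730876866), 'width', np.float64(0.057644743119202604), 'len', np.float64(0.14269958889553921), 'res', np.float64(0.00019410413686331914))
[[223.78565025 162.71218681]
 [278.59117889 161.10025978]
 [279.20137787 181.84701729]
 [224.39585114 183.45894432]]
```

The base has not moved. A lies flat at (0.344,-0.108), close to the inner reach limit, so I'll test whether its thick end can be reached.

Request:
step_arm(steps=[1,0,0,35,-1.7,1,0,0,35,0,1,25,-38,35,0,1,22,-38,0,0,1,0,0,0,0,1,0,0,0,0])

```text
time_s: 21.1
tool_pos: [0.3628, -0.0661, 0.3026]
tool_rot: [-179.7, 0.4, 91.8]
force: [0.1, -0.6, 0.5]
grip_width: 0.0869
grasp_force: 0.0
```

```bash
python3 - <<'E'
from cell import env
o=env.get_obs(); print(o["tool_pos"],o["tool_rot"],o["qpos"].round(1))
E
```

```text
[ 0.36284529 -0.06614529  0.30261417] [-179.66557218    0.36669711   91.7743537 ] [ 67.9 -17.2 -53.2 125.4 -14.5  66.   23.8]
```

Request:
step_arm(steps=[1,6,-8,30,0,1,6,-8,30,0,1,0,0,0,0])

```text
time_s: 21.48
tool_pos: [0.3444, -0.056, 0.2412]
tool_rot: [-179.4, 0.2, 91.5]
force: [0.1, -0.6, 0.7]
grip_width: 0.0875
grasp_force: 0.0
```

```bash
python3 - <<'E'
from cell import env
o=env.get_obs(); print(o["tool_pos"],o["tool_rot"],o["qpos"].round(1))
E
```

```text
[ 0.34440834 -0.05599872  0.24115465] [-179.41116373    0.2487824    91.54164455] [ 68.4 -14.4 -57.2 131.5 -13.8  57.8  21.2]
```

Request:
step_arm(steps=[0.72,3,-2.3,0,0,0.72,0,0,15,0,0.72,0,0,15,0,0.72,0,0,0,0,0.72,0,0,0,0])

```text
time_s: 22.1
tool_pos: [0.3433, -0.0526, 0.2131]
tool_rot: [-179.7, 0.4, 91.6]
force: [0.4, -0.2, 0.2]
grip_width: 0.063
grasp_force: 0.0
```

```bash
python3 - <<'E'
from cell import env
o=env.get_obs(); print(o["tool_pos"],o["tool_rot"],o["qpos"].round(1),o["grip_width"])
E
```

```text
[ 0.34332315 -0.05260368  0.21312787] [-179.66456765    0.36288657   91.6490266 ] [ 68.7 -10.4 -59.9 133.2 -10.8  52.8  17.5] 0.06300308577217717
```

Request:
step_arm(steps=[0.72,0,-1.2,14,0,0.72,0,0,13,0,0.72,0,0,0,0,0.72,0,0,0,0,0.3,0,0,0,0,0.3,0,0,0,0,0.3,0,0,0,0,0.3,0,0,0,0], grip_force=60)

```text
time_s: 23.1
tool_pos: [0.3417, -0.0526, 0.1856]
tool_rot: [-179.6, 0.4, 91.7]
force: [0.1, -0.7, 6.0]
grip_width: 0.0554
grasp_force: 59.9
```

Request:
step_arm(steps=[0.3,0,0,-10,0,0.3,0,0,-17,0,0.3,0,0,-17,0,0.3,0,10,0,0,0.3,0,20,0,0.9,0.3,0,20,0,0,0.3,-1,20,0,0,0.3,-2,10,0,0,0.3,0,0,0,0,0.3,0,0,0,0])

```text
time_s: 24.35
tool_pos: [0.4206, -0.0534, 0.2276]
tool_rot: [-179.5, 0.2, 90.8]
force: [-0.3, 0.6, -6.9]
grip_width: 0.0559
grasp_force: 59.9
```

Request:
step_arm(steps=[0.3,-1,1,5,0,0.3,0,0,5,0,0.3,0,0,5,0,0.3,0,0,5,0,0.3,0,0,5,0,0.3,0,0,3,0,0.3,0,0,2,0,0.3,0,0,1,0,0.3,0,0,0,0])

```text
time_s: 25.48
tool_pos: [0.4228, -0.054, 0.1978]
tool_rot: [-179.6, 0.3, 90.9]
force: [-0.4, 5.1, 3.4]
grip_width: 0.0552
grasp_force: 60.0
```

Seated as before. I'll release, rise and measure A on the base.

Request:
step_arm(steps=[1,0,0,0,0,1,0,0,0,0,1,0,0,0,0,1,5,0,-20,0,1,0,0,-45,0,1,0,0,-45,0,1,0,0,-40,0,1,-40,0,-40,0,1,0,0,0,0,1,0,0,0,0])

```text
time_s: 26.72
tool_pos: [0.4239, -0.0885, 0.3872]
tool_rot: [-179.5, 0.3, 90.8]
force: [-0.6, 0.8, -0.3]
grip_width: 0.0869
grasp_force: 0.0
```

```bash
cat >> h.py <<'E'
def topA(a,z=.04,y0=-.1116):
    g=cv2.GaussianBlur(cv2.cvtColor(a["image"],cv2.COLOR_RGB2GRAY),(0,0),.8).astype(np.float32)
    def prof(p,n,z):
        s=np.linspace(-.01,.01,81); q=proj(a,np.c_[np.array(p)+s[:,None]*n,np.full(81,z)]).astype(np.float32)
        return np.interp(edge(cv2.remap(g,q[:,0][None],q[:,1][None],1)[0].astype(float),0),range(81),s)
    for nm,x in(("-x",.3945),("+x",.4505)):
        Y=np.linspace(-.165,-.065,11) if nm=="-x" else np.linspace(-.09,-.05,7)
        k=np.polyfit(Y,[x+prof((x,y),(1,0),z) for y in Y],1); print(nm,np.polyval(k,y0).round(4),np.degrees(k[0]).round(2))
    print("+y end",np.round([-.0416+prof((x,-.0416),(0,1),z) for x in(.405,.42,.435)],4),"-y end",np.round([-.1816+prof((x,-.1816),(0,1),z) for x in(.40,.405,.41)],4))
E
python3 - <<'E'
from cell import env
from h import *
print(env.get_obs()["tool_pos"])
d=env.read_camera("wrist"); pickle.dump(d,open("pics/w10.pkl","wb"))
topA(d); print("first time:"); topA(pickle.load(open("pics/p4.pkl","rb"))[0])
im=d["image"]; r=proj(d,[[.41,-.0416,z] for z in(0,.01,.04)]); print(r)
c=int(r[1,0]); print([(q,im[q,c].tolist()) for q in range(int(r[0,1])-4,int(r[0,1])+10)])
E
```

```text
[ 0.42389223 -0.08846572  0.38717999]
-x 0.3939 -1.07
+x 0.4492 0.61
+y end [-0.0372 -0.037  -0.0372] -y end [-0.1827 -0.1827 -0.1824]
first time:
-x 0.3948 -0.64
+x 0.45 1.01
+y end [-0.0375 -0.0377 -0.037 ] -y end [-0.1819 -0.1816 -0.1818]
[[311.52039642 172.90797315]
 [311.19561133 173.86915088]
 [310.10590364 177.09422937]]
[(168, [214, 212, 204]), (169, [214, 211, 204]), (170, [214, 212, 205]), (171, [212, 208, 201]), (172, [189, 186, 180]), (173, [145, 142, 137]), (174, [117, 107, 92]), (175, [143, 117, 75]), (176, [187, 148, 79]), (177, [216, 170, 85]), (178, [223, 177, 88]), (179, [224, 179, 88]), (180, [224, 179, 88]), (181, [224, 179, 87])]
```

Request:
step_arm(steps=[1,11.7,34.8,0,0,1,11.7,34.8,0,0,1,11.7,34.8,0,0,1,11.7,34.8,0,0,1,11.7,34.8,0,0,1,0,0,0,-10,1,0,0,0,-10,1,0,0,0,-10])

```text
time_s: 27.78
tool_pos: [0.5969, -0.0263, 0.3849]
tool_rot: [-179.4, -0.1, 121.3]
force: [1.0, 0.7, 0.5]
grip_width: 0.0871
grasp_force: 0.0
```

Request:
step_arm(steps=[1,0,0,0,-10,1,0,0,0,-10,1,0,0,0,-10,1,0,0,0,-10,1,0,0,0,-10,1,0,0,0,-9.9,1,0,0,0,0,1,0,0,0,0])

```text
time_s: 28.78
tool_pos: [0.5971, -0.0273, 0.3856]
tool_rot: [-179.7, -0.5, -179.4]
force: [-0.1, -0.4, 0.7]
grip_width: 0.087
grasp_force: 0.0
```

```bash
python3 - <<'E'
from cell import env
from h import *
o=env.get_obs(); print(o["tool_pos"],o["tool_rot"])
d=env.read_camera("wrist"); pickle.dump(d,open("pics/w11.pkl","wb"))
print(measure(d,(.5616,-.030),180.7),measure(d,(.5616,-.030),180.7,.01),(-np.array(d["R"]).T@d["t"]).round(3))
E
```

```text
[ 0.5970734  -0.02728956  0.38557023] [-179.69620706   -0.47008527 -179.41976903]
(array([ 0.56017174, -0.03520108]), np.float64(182.49374320614544), 'width', np.float64(0.06444676351707575), 'len', np.float64(0.14105801311597496), 'res', np.float64(0.0003540052591034026)) (array([ 0.55927205, -0.03521537]), np.float64(182.44568905456742), 'width', np.float64(0.0642226230339929), 'len', np.float64(0.13911684134203417), 'res', np.float64(0.00034545237301444957)) [ 0.514 -0.027  0.366]
```

Request:
step_arm(steps=[1,0,-3.7,40,0,1,0,0,45,0,1,0,0,45,0,1,0,0,40,0,1,0,0,20,0,1,0,0,11,0,1,0,0,0,0,0.3,0,0,0,0,0.3,0,0,0,0,0.3,0,0,0,0,0.3,0,0,0,0], grip_force=60)

```text
time_s: 30.2
tool_pos: [0.596, -0.0321, 0.1855]
tool_rot: [-179.7, -0.4, -179.3]
force: [-0.1, 0.7, 0.5]
grip_width: 0.0555
grasp_force: 60.0
```

Request:
step_arm(steps=[0.3,0,0,-10,0,0.3,0,0,-17,0,0.3,0,0,-20,0,0.3,0,-27,0,0,0.3,0,-27,0,0,0.3,0,-25,0,0,0.3,0,0,0,0,0.3,0,0,0,0,0.3,0,0,0,0])

```text
time_s: 31.32
tool_pos: [0.5971, -0.1101, 0.233]
tool_rot: [-179.7, -0.4, -179.2]
force: [-0.3, -0.1, -6.7]
grip_width: 0.0554
grasp_force: 59.9
```

```bash
python3 - <<'E'
from cell import env
from h import *
o=env.get_obs(); print(o["tool_pos"],o["tool_rot"],o["force"])
b=env.read_camera("side"); pickle.dump(b,open("pics/s12.pkl","wb"))
x,y,z=o["tool_pos"]; zb=z-.1855; xe=x-.036-.07
h=cv2.cvtColor(b["image"],cv2.COLOR_RGB2HSV); ye=cv2.inRange(h,(14,90,70),(34,255,255))
n,l,s,c=cv2.connectedComponentsWithStats(ye)
for i in range(1,n):
    if s[i,4]>40 and 200<c[i][0]<340 and 250<c[i][1]<350: print(s[i],cv2.boxPoints(cv2.minAreaRect(np.argwhere(l==i)[:,::-1].astype(np.float32))).round(1).tolist())
print("pred",proj(b,[[xe,yy,zz] for yy in(y-.028,y+.028) for zz in(zb,zb+.03)]).round(1).tolist(),zb)
print("A thick corners pred",proj(b,[[.394,-.0418,.04],[.450,-.0418,.04]]).round(1).tolist())
E
```

```text
[ 0.59713252 -0.11007147  0.23304346] [-179.68987523   -0.40072417 -179.21010034] [-0.26623722 -0.09406106 -6.70378286]
[258 285  27   9 177] [[257.29998779296875, 286.8999938964844], [283.3999938964844, 284.0], [284.20001220703125, 290.8999938964844], [258.1000061035156, 293.79998779296875]]
[306 287  13  30 270] [[305.20001220703125, 287.20001220703125], [315.29998779296875, 285.8999938964844], [319.1000061035156, 315.20001220703125], [309.1000061035156, 316.5]]
[283 341   8   9  53] [[283.0, 341.0], [290.0, 341.0], [290.0, 349.0], [283.0, 349.0]]
pred [[307.5, 317.7], [307.7, 308.7], [304.3, 296.2], [304.4, 287.1]] 0.047543464116265255
A thick corners pred [[257.0, 287.7], [283.1, 285.5]]
```

Request:
step_arm(steps=[0.3,0,0,1.5,0,0.3,12,0,0.5,0,0.3,12,0,0,0,0.3,12,0.5,0,0,0.3,0,0,0,0,0.3,0,0,0,0])

```text
time_s: 32.12
tool_pos: [0.5613, -0.1117, 0.231]
tool_rot: [-179.6, -0.4, -179.3]
force: [0.9, -0.4, -6.3]
grip_width: 0.0556
grasp_force: 59.9
```

Request:
step_arm(steps=[0.3,8,0,0,0,0.3,10,0.2,0,0,0.3,10,0.2,0,0,0.3,10,0.2,0,0,0.3,10,0.2,0,0,0.3,0,0,0,0])

```text
time_s: 32.88
tool_pos: [0.5123, -0.1113, 0.231]
tool_rot: [-179.6, -0.5, -179.3]
force: [0.1, 0.7, -6.7]
grip_width: 0.0553
grasp_force: 59.9
```

Request:
step_arm(steps=[0.3,10,0.2,0,0,0.3,12,0.1,0,0,0.3,12,0.1,0,0,0.3,12,0,0,0,0.3,8,0,0,0,0.3,0,0,0,0,0.3,0,0,0,0])

```text
time_s: 33.75
tool_pos: [0.4594, -0.1115, 0.2318]
tool_rot: [-179.6, -0.4, -179.3]
force: [0.3, -0.4, -5.4]
grip_width: 0.0556
grasp_force: 59.9
```

Now lower gently onto the pair.

Request:
step_arm(steps=[0.3,1,0,2,0,0.3,0,0,2,0,0.3,0,0,1,0,0.3,0,0,0.7,0,0.3,0,0,0,0])

```text
time_s: 34.38
tool_pos: [0.4582, -0.1113, 0.226]
tool_rot: [-179.7, -0.4, -179.3]
force: [-0.5, 0.5, -4.0]
grip_width: 0.0551
grasp_force: 59.9
```

Request:
step_arm(steps=[0.3,0,0,0.7,0,1,0,0,0,0,1,0,0,0,0,1,0,0,0,0,1,0,0,-15,0,1,0,0,-40,0,1,0,0,-45,0,1,0,0,-40,0,1,20,0,-20,0,1,0,0,0,0,1,0,0,0,0])

```text
time_s: 35.75
tool_pos: [0.4396, -0.1114, 0.3838]
tool_rot: [-179.6, -0.5, -179.4]
force: [-0.4, 0.8, 0.7]
grip_width: 0.0871
grasp_force: 0.0
```

```bash
python3 - <<'E'
from cell import env
from h import *
o=env.get_obs(); print(o["tool_pos"],o["tool_rot"])
w=env.read_camera("wrist");b=env.read_camera("side");t=env.read_camera("top"); pickle.dump((w,b,t),open("pics/p13.pkl","wb"))
for nm,d in(("side",b),("wrist",w)):
    h=cv2.cvtColor(d["image"],cv2.COLOR_RGB2HSV); ye=cv2.inRange(h,(14,90,70),(34,255,255))
    n,l,s,c=cv2.connectedComponentsWithStats(ye)
    for i in range(1,n):
        if s[i,4]>40 and (nm=="wrist" or 200<c[i][0]<340 and 250<c[i][1]<350): print(nm,s[i],cv2.boxPoints(cv2.minAreaRect(np.argwhere(l==i)[:,::-1].astype(np.float32))).round(1).tolist())
    P=[[.352,-.1118-.028,.04],[.352,-.1118-.028,.07],[.352,-.1118+.028,.07],[.492,-.1118-.028,.05],[.492,-.1118+.028,.05]]
    print("pred B corners",proj(d,P).round(1).tolist()); print("A",proj(d,[[.394,-.0418,.04],[.450,-.0418,.04]]).round(1).tolist())
x0,y0,x1,y1=215,260,345,360
im=np.hstack([cv2.resize(b["image"][y0:y1,x0:x1],(400,308),interpolation=2),cv2.resize(w["image"],(400,300))[:300] if 0 else cv2.resize(w["image"],(410,308))[:, :400]])
cv2.imwrite("pics/p13.png",im[...,::-1])
E
```

```text
[ 0.4395909  -0.11141457  0.38380121] [-179.64425156   -0.54243798 -179.40059223]
side [258 285  27   9 177] [[257.29998779296875, 286.8999938964844], [283.3999938964844, 284.0], [284.20001220703125, 290.8999938964844], [258.1000061035156, 293.79998779296875]]
side [239 295  11  31 294] [[237.89999389648438, 295.1000061035156], [247.89999389648438, 294.5], [249.5, 324.6000061035156], [239.60000610351562, 325.20001220703125]]
side [264 343   9   9  66] [[264.0, 343.0], [272.0, 343.0], [272.0, 351.0], [264.0, 351.0]]
side [283 342   8   8  50] [[283.0, 342.0], [290.0, 342.0], [290.0, 349.0], [283.0, 349.0]]
pred B corners [[239.3, 326.8], [238.1, 318.0], [237.0, 296.0], [308.1, 317.6], [304.8, 296.1]]
A [[257.0, 287.7], [283.1, 285.5]]
wrist [ 213   57   60   63 1858] [[210.60000610351562, 101.9000015258789], [252.8000030517578, 55.900001525878906], [275.70001220703125, 76.9000015258789], [233.60000610351562, 122.9000015258789]]
wrist [ 290  138   67   25 1545] [[289.6000061035156, 160.89999389648438], [290.1000061035156, 137.3000030517578], [356.1000061035156, 138.60000610351562], [35
[... 737 characters left out ...]
 [131.8000030517578, 315.70001220703125], [158.1999969482422, 318.79998779296875], [151.60000610351562, 375.1000061035156]]
wrist [483 318  31  56 850] [[481.79998779296875, 318.8999938964844], [509.29998779296875, 315.5], [516.0999755859375, 371.8999938964844], [488.6000061035156, 375.20001220703125]]
wrist [ 295  386  330   23 5664] [[294.79998779296875, 388.1000061035156], [624.0, 384.79998779296875], [624.2000122070312, 406.70001220703125], [295.0, 410.1000061035156]]
wrist [457 475  14   5  62] [[457.0, 475.0], [470.0, 475.0], [470.0, 479.0], [457.0, 479.0]]
pred B corners [[292.1, 137.6], [289.0, 137.0], [355.6, 137.6], [293.4, 281.4], [348.3, 282.0]]
A [[394.6, 184.3], [390.5, 240.2]]
```

View pics/p13.png

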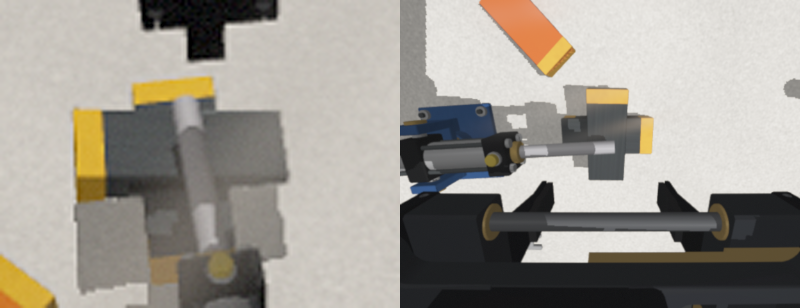

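The side half shows the cross stack as intended: B's yellow end at (90,155) toward the robot, lying square under the rod, and A's yellow end at (173,90). The wrist half agrees, and the measured corners match the prediction within about 1 px. Next is C.

Request:
step_arm(steps=[1,-9,44.4,0,0,1,-9,44.4,0,0,1,-9,44.4,0,0,1,-9,44.4,0,0,1,-9,44.4,0,0,1,-9,44.4,0,0,1,-9,44.4,0,0,1,-9,44.4,0,0,1,-9,44.4,0,0,1,-9,44.4,0,0,1,0,0,0,10,1,0,0,0,10])

```text
time_s: 37.4
tool_pos: [0.525, 0.3357, 0.3765]
tool_rot: [-179.4, -0.9, 160.5]
force: [-0.1, -0.9, 0.2]
grip_width: 0.087
grasp_force: 0.0
```

Request:
step_arm(steps=[1,0,0,0,10,1,0,0,0,10,1,0,0,0,10,1,0,0,0,10,1,0,0,0,10,1,0,0,0,0,1,0,0,0,0])

```text
time_s: 38.28
tool_pos: [0.525, 0.3345, 0.3788]
tool_rot: [-179.2, 0.1, 110.9]
force: [-0.0, 0.2, -0.7]
grip_width: 0.0871
grasp_force: 0.0
```

```bash
python3 - <<'E'
from cell import env
from h import *
o=env.get_obs(); print(o["tool_pos"],o["tool_rot"],o["qpos"].round(0))
d=env.read_camera("wrist"); pickle.dump(d,open("pics/w14.pkl","wb"))
print((-np.array(d["R"]).T@d["t"]).round(3))
for g in((.531,.333),(.534,.338)):
  for z in(.005,.01): print(measure(d,g,110.8,z))
E
```

```text
[0.52501262 0.33445697 0.37878007] [-1.79199157e+02  5.74008006e-02  1.10864072e+02] [  5.  24. -52.  88.  19.  79. -28.]
[0.495 0.413 0.358]
(array([0.53015039, 0.33533948]), np.float64(112.90194301484935), 'width', np.float64(0.06018439678541246), 'len', np.float64(0.143604189426209), 'res', np.float64(0.00025626002024299995))
(array([0.52959795, 0.33641038]), np.float64(112.71574918576468), 'width', np.float64(0.060416388157764976), 'len', np.float64(0.14129058587086213), 'res', np.float64(0.00036705678535318596))
(array([0.5299862 , 0.33512367]), np.float64(112.85882783994136), 'width', np.float64(0.05966153846153846), 'len', np.float64(0.14360969583235594), 'res', np.float64(0.00036351231487001794))
(array([0.52950336, 0.33643219]), np.float64(112.81283587752378), 'width', np.float64(0.060174424529566894), 'len', np.float64(0.14134107376691402), 'res', np.float64(0.0003819747853561615))
```

Request:
step_arm(steps=[1,34.5,4.4,0,-1.3,1,0,0,45,0,1,0,0,45,0,1,0,0,45,0,1,0,0,35,0,1,0,0,15,0,1,0,0,9,0,1,0,0,0,0,0.3,0,0,0,0,0.3,0,0,0,0,0.3,0,0,0,0,0.3,0,0,0,0], grip_force=60)

```text
time_s: 39.83
tool_pos: [0.5157, 0.3673, 0.1878]
tool_rot: [-179.6, 0.1, 112.0]
force: [0.7, 1.5, 1.3]
grip_width: 0.0557
grasp_force: 59.7
```

Request:
step_arm(steps=[0.3,0,0,-20,0,0.3,0,0,-40,0,0.3,0,0,-40,0,0.3,-43,-9.7,0,0,0.3,-43,-9.7,0,0,0.3,-43,-9.7,0,0,0.3,-43,-9.7,0,0,0.3,-43,-9.7,0,0,0.3,-43,-9.7,0,0,0.3,-43,-9.7,0,0,0.3,-43,-9.7,0,0])

```text
time_s: 41.2
tool_pos: [0.5715, 0.0182, 0.2885]
tool_rot: [-179.3, 0.1, 112.0]
force: [1.3, -0.4, -7.2]
grip_width: 0.0557
grasp_force: 59.6
```

Request:
step_arm(steps=[0.3,-43,-9.7,0,0,0.3,-43,-9.7,0,0,0.3,-43,-9.7,0,0,0.3,0,0,0,10.1,0.3,0,0,0,10.1,0.3,0,0,0,10.1,0.3,0,0,0,10.1,0.3,0,0,0,10.1,0.3,0,0,0,10.1,0.3,0,0,0,10.1])

```text
time_s: 42.45
tool_pos: [0.5929, -0.1105, 0.2888]
tool_rot: [-179.8, 0.7, 41.0]
force: [0.3, 0.5, -6.3]
grip_width: 0.0553
grasp_force: 59.6
```

```bash
python3 - <<'E'
from cell import env
o=env.get_obs(); print(o["tool_pos"],o["tool_rot"],o["qpos"].round(0),o["force"])
E
```

```text
[ 0.59288179 -0.11045777  0.28880043] [-179.77997408    0.65952023   40.97128738] [ 34.  21. -32.  97.  12.  67. -50.] [ 0.29344173  0.49260697 -6.31406525]
```

Request:
step_arm(steps=[0.3,0,0,0,10.1,0.3,0,0,0,10.1,0.3,0,0,12,10.1,0.3,0,0,12,10,0.3,0,0,8,0,0.3,0,0,5,0,0.3,0,0,0,0,0.3,0,0,0,0])

```text
time_s: 43.45
tool_pos: [0.5937, -0.1114, 0.2526]
tool_rot: [179.7, 0.5, 1.0]
force: [0.5, -0.1, -5.9]
grip_width: 0.0553
grasp_force: 59.6
```

Request:
step_arm(steps=[0.3,-12,-0.5,1,0.3,0.3,-15,-0.5,1,0,0.3,-15,-0.5,0,0,0.3,-12,-0.5,0,0,0.3,-7.5,0,0,0,0.3,0,0,0,0,0.3,0,0,0,0])

```text
time_s: 44.32
tool_pos: [0.5324, -0.1101, 0.251]
tool_rot: [179.7, 0.4, 0.7]
force: [-0.0, 0.4, -6.8]
grip_width: 0.0554
grasp_force: 59.6
```

Now press the thick end down so C tilts onto B's slope (target TCP z ≈ 0.232).

Request:
step_arm(steps=[0.3,0,0,3,0,0.3,0,0,3,0,0.3,0,0,3,0,0.3,0,0,3,0,0.3,0,0,3,0,0.3,0,0,2,0,0.3,0,0,0,0,0.3,0,0,0,0])

```text
time_s: 45.32
tool_pos: [0.5326, -0.1109, 0.2344]
tool_rot: [179.6, 0.3, 0.7]
force: [3.8, -3.6, 0.0]
grip_width: 0.0555
grasp_force: 60.0
```

```bash
python3 - <<'E'
from cell import env
from h import *
o=env.get_obs(); print(o["tool_pos"],o["force"],o["wrist_torque"])
b=[env.read_camera("side") for _ in range(4)]; pickle.dump(b,open("pics/s15.pkl","wb"))
h=cv2.cvtColor(b[0]["image"],cv2.COLOR_RGB2HSV); ye=cv2.inRange(h,(14,90,70),(34,255,255))
n,l,s,c=cv2.connectedComponentsWithStats(ye)
for i in range(1,n):
    if s[i,4]>40 and 200<c[i][0]<340 and 250<c[i][1]<350: print(s[i],cv2.boxPoints(cv2.minAreaRect(np.argwhere(l==i)[:,::-1].astype(np.float32))).round(1).tolist())
E
```

```text
[ 0.53258372 -0.11091109  0.2343905 ] [ 3.81490016 -3.60340887  0.01828092] [-0.5539512  -0.23575707  0.24720501]
[258 285  27   9 178] [[257.29998779296875, 286.79998779296875], [283.5, 284.1000061035156], [284.20001220703125, 291.0], [258.1000061035156, 293.70001220703125]]
[239 295  11  31 294] [[237.89999389648438, 295.1000061035156], [247.89999389648438, 294.5], [249.5, 324.6000061035156], [239.60000610351562, 325.20001220703125]]
[282 341   9   9  60] [[282.0, 341.79998779296875], [289.29998779296875, 340.29998779296875], [290.8999938964844, 348.3999938964844], [283.6000061035156, 349.8999938964844]]
[264 344   9   8  56] [[264.0, 344.0], [272.0, 344.0], [272.0, 351.0], [264.0, 351.0]]
```

Request:
step_arm(steps=[0.3,0,0,1,0,0.3,0,0,0.7,0,0.3,0,0,0,0,0.3,0,0,0,0])

```text
time_s: 46.02
tool_pos: [0.5326, -0.111, 0.2328]
tool_rot: [179.6, 0.3, 0.7]
force: [3.7, -3.3, 1.4]
grip_width: 0.0554
grasp_force: 60.0
```

Request:
step_arm(steps=[0.3,0,0,0.7,0,0.3,0,0,0.5,0,0.3,0,0,0,0,0.3,0,0,0,0])

```text
time_s: 46.52
tool_pos: [0.5327, -0.1109, 0.2321]
tool_rot: [179.6, 0.3, 0.6]
force: [3.7, -5.0, 4.9]
grip_width: 0.0555
grasp_force: 60.0
```

Request:
step_arm(steps=[0.3,0,0,-1.6,0,0.3,0,0,0,0,0.3,-7,0,-1,0,0.3,-7,0,-1,0,0.3,-7,-0.1,-1,0,0.3,-7,-0.1,-1,0,0.3,0,0,0,0,0.3,0,0,0,0])

```text
time_s: 47.52
tool_pos: [0.503, -0.1102, 0.2366]
tool_rot: [179.7, 0.6, 0.7]
force: [-1.1, 0.7, 4.3]
grip_width: 0.0554
grasp_force: 60.0
```

```bash
cat >> h.py <<'E'
def rodshift(ref,cur,box=(255,285,315,335)):
    "sub-pixel shift of rod-tip region between averaged side pictures (masked to rod by box)"
    x0,y0,x1,y1=box
    f=lambda L:np.mean([cv2.cvtColor(d["image"],cv2.COLOR_RGB2GRAY)[y0:y1,x0:x1].astype(np.float32) for d in L],0)
    return f(ref),f(cur)
E
python3 - <<'E'
from cell import env
from h import *
o=env.get_obs(); print(o["tool_pos"],o["force"])
b=[env.read_camera("side") for _ in range(4)]; pickle.dump(b,open("pics/s16.pkl","wb"))
d=b[0]; print("rod tip top, +1.5mm lift:",proj(d,[[.428,-.100,.0975],[.428,-.100,.099],[.4305,-.16,.0975]]).round(2).tolist())
# rod-tip column profile, both refs
for L in(pickle.load(open("pics/s15.pkl","rb")),b):
    g=np.mean([cv2.cvtColor(q["image"],cv2.COLOR_RGB2GRAY) for q in L],0); print(g[284:300,275:279].mean(1).round(0))
E
```

```text
[ 0.50303628 -0.11017438  0.23659003] [-1.13762304  0.70467068  4.30022973]
rod tip top, +1.5mm lift: [[274.13, 290.42], [274.1, 289.94], [277.97, 314.29]]
[203. 191. 183. 184. 184. 184. 186. 181. 171. 176. 177. 179. 180. 182.
 181. 181.]
[202. 190. 182. 182. 183. 183. 182. 165. 170. 174. 176. 178. 179. 179.
 179. 180.]
```

Request:
step_arm(steps=[0.3,0,0,-0.8,0,0.3,0,0,0,0,0.3,0,0,0,0])

```text
time_s: 48.1
tool_pos: [0.5031, -0.1102, 0.2367]
tool_rot: [179.7, 0.6, 0.7]
force: [-2.6, 1.7, 0.7]
grip_width: 0.0558
grasp_force: 60.0
```

```bash
cat >> h.py <<'E'
def yel(d):
    h=cv2.cvtColor(d["image"],cv2.COLOR_RGB2HSV); ye=cv2.inRange(h,(14,90,70),(34,255,255))
    n,l,s,c=cv2.connectedComponentsWithStats(ye)
    return [(s[i].tolist(),c[i].round(2).tolist()) for i in range(1,n) if s[i,4]>100 and 200<c[i][0]<340 and 250<c[i][1]<335]
E
python3 - <<'E'
from cell import env
from h import *
o=env.get_obs(); print(o["tool_pos"],o["force"])
print(yel(pickle.load(open("pics/p13.pkl","rb"))[1])); print(yel(pickle.load(open("pics/s16.pkl","rb"))[3]))
E
```

```text
[ 0.50313342 -0.11022205  0.23671717] [-2.58689749  1.70634028  0.73401406]
[([258, 285, 27, 9, 177], [270.45, 288.84]), ([239, 295, 11, 31, 294], [243.75, 310.1])]
[([258, 285, 27, 9, 160], [270.41, 288.51]), ([239, 295, 11, 31, 299], [243.79, 309.72])]
```

Request:
step_arm(steps=[0.3,0,0,-1,0,0.3,-7,0,-1,0,0.3,-7,0,-1,0,0.3,-7,0,-1,0,0.3,0,0,0,0,0.3,0,0,0,0])

```text
time_s: 48.85
tool_pos: [0.4822, -0.1107, 0.2412]
tool_rot: [179.7, 0.6, 0.6]
force: [-1.8, 0.1, -9.1]
grip_width: 0.0556
grasp_force: 59.9
```

Request:
step_arm(steps=[0.3,0,0,0.8,0,0.3,0,0,0,0,0.3,0,0,0,0])

```text
time_s: 49.22
tool_pos: [0.4829, -0.1105, 0.2408]
tool_rot: [179.7, 0.5, 0.7]
force: [-1.5, -1.2, -7.0]
grip_width: 0.0557
grasp_force: 60.0
```

```bash
cat >> h.py <<'E'
def rodlift(cur,ref="pics/s16.pkl"):
    "vertical image shift of the rod's barrel-end/yellow-screw neighbourhood and tip via ECC/phase correlation; avg frames"
    R=pickle.load(open(ref,"rb")); out=[]
    f=lambda L:np.mean([cv2.cvtColor(d["image"],cv2.COLOR_RGB2GRAY).astype(np.float32) for d in L],0)
    a,b=f(R),f(cur)
    for x0,y0,x1,y1 in((272,338,300,356),(278,425,330,470),(255,405,275,435)):  # front cap, rear end, stand foot (fixed)
        M=np.eye(2,3,dtype=np.float32)
        try: out.append(cv2.findTransformECC(a[y0:y1,x0:x1],b[y0:y1,x0:x1],M,cv2.MOTION_TRANSLATION,(3,100,1e-5),None,3)[1][:,2].round(3).tolist())
        except cv2.error: out.append(None)
    return out
E
python3 - <<'E'
from cell import env
from h import *
o=env.get_obs(); print(o["tool_pos"],o["force"])
L=[env.read_camera("side") for _ in range(5)]; pickle.dump(L,open("pics/s17.pkl","wb"))
print(rodlift(L)); print("control s15 vs s16",rodlift(pickle.load(open("pics/s15.pkl","rb"))))
d=L[0]; print("px per +1.5mm at tip / cap",proj(d,[[.4305,-.16,.09],[.4305,-.16,.0915]]).round(3).tolist())
print(o["force"])
E
```

```text
[ 0.48286419 -0.1105433   0.24078946] [-1.45646362 -1.2078391  -7.02393993]
[[-0.24699999392032623, 0.21299999952316284], [-0.24899999797344208, 0.04699999839067459], [-0.11100000143051147, -0.6349999904632568]]
control s15 vs s16 [[0.289000004529953, 0.18700000643730164], [-0.008999999612569809, -0.006000000052154064], [0.039000000804662704, 0.17299999296665192]]
px per +1.5mm at tip / cap [[278.082, 316.609], [278.059, 316.147]]
[-1.45646362 -1.2078391  -7.02393993]
```

Request:
step_arm(steps=[0.3,0,0,-1.5,0,0.3,0,0,0,0,0.3,0,0,0,0])

```text
time_s: 49.85
tool_pos: [0.4831, -0.1105, 0.2424]
tool_rot: [179.7, 0.4, 0.7]
force: [-0.5, 0.4, -9.3]
grip_width: 0.0554
grasp_force: 59.9
```

```bash
cat > f.py <<'E'
from cell import env
from h import *
F=[];P=[];L=[]
for _ in range(4):
    L.append(env.read_camera("side")); o=env.get_obs(); F.append(o["force"]);P.append(o["tool_pos"])
f,p=np.mean(F,0),np.mean(P,0)
print("F",f.round(2),"P",p.round(4),"top %.4f seat %.4f"%(p[2]-.1629,.080-(p[0]-.4572)/7))
g=np.mean([cv2.cvtColor(d["image"],cv2.COLOR_RGB2GRAY) for d in L],0)
print("rear",rodlift(L)[1],"tip",g[286:298,274:278].mean(1).round(0))
E
python3 f.py
```

```text
F [-0.35  0.05 -8.87] P [ 0.4831 -0.1105  0.2424] top 0.0795 seat 0.0763
rear [-0.25200000405311584, 0.164000004529953] tip [181. 182. 184. 173. 132. 181. 180. 179. 180. 179. 180. 180.]
```

Request:
step_arm(steps=[0.3,0,0,2.2,0,0.3,0,0,0,0,0.3,0,0,0,0])

```text
time_s: 50.42
tool_pos: [0.4831, -0.1105, 0.2405]
tool_rot: [179.7, 0.4, 0.7]
force: [0.1, 0.8, -4.8]
grip_width: 0.0554
grasp_force: 59.9
```

```bash
python3 f.py
```

```text
F [ 0.03  0.66 -5.22] P [ 0.4831 -0.1105  0.2404] top 0.0775 seat 0.0763
rear [-0.26899999380111694, 0.04500000178813934] tip [181. 182. 183. 176. 140. 161. 181. 180. 179. 180. 180. 180.]
```

Request:
step_arm(steps=[0.3,-6,0,-0.7,0,0.3,-6,0,-0.7,0,0.3,-6,0,-0.7,0,0.3,-5,0,-0.5,0,0.3,0,0,0,0,0.3,0,0,0,0])

```text
time_s: 51.38
tool_pos: [0.4597, -0.1109, 0.2432]
tool_rot: [179.7, 0.5, 0.6]
force: [1.4, -0.6, -2.1]
grip_width: 0.0556
grasp_force: 59.9
```

```bash
python3 f.py
```

```text
F [ 0.95 -0.28 -1.65] P [ 0.4598 -0.111   0.2431] top 0.0802 seat 0.0796
rear [-0.2370000034570694, 0.29100000858306885] tip [85. 87. 76. 29. 34. 35. 36. 37. 38. 38. 40. 41.]
```

Request:
step_arm(steps=[0.3,0,0,0.6,0,0.3,0,0,0,0,0.6,0,0,0,0,1,0,0,0,0,1,0,0,0,0,1,0,0,0,0], grip_force=60)

```text
time_s: 52.32
tool_pos: [0.4599, -0.1107, 0.2422]
tool_rot: [179.7, 0.5, 0.7]
force: [0.1, 0.2, 0.9]
grip_width: 0.0779
grasp_force: 0.0
```

Request:
step_arm(steps=[1,0,0,0,0,1,2,0,-15,0,1,5,0,-35,0,1,20,0,-35,0,1,40,0,-20,0,1,40,0,0,0,1,40,0,0,0,1,40,0,0,0,1,0,0,0,0,1,0,0,0,0])

```text
time_s: 53.58
tool_pos: [0.6473, -0.108, 0.3461]
tool_rot: [179.7, 0.5, 0.7]
force: [-0.7, 0.8, 0.6]
grip_width: 0.0868
grasp_force: 0.0
```

```bash
python3 - <<'E'
from cell import env
from h import *
print(env.get_obs()["tool_pos"])
L=[env.read_camera("side") for _ in range(6)]; T=env.read_camera("top"); pickle.dump((L,T),open("pics/s20.pkl","wb"))
f=lambda L:np.mean([cv2.cvtColor(d["image"],cv2.COLOR_RGB2GRAY).astype(np.float32) for d in L],0)
ref=[pickle.load(open("pics/side0.pkl","rb"))]; p13=[pickle.load(open("pics/p13.pkl","rb"))[1]]
b=f(L)
def ecc(a,b,box):
    x0,y0,x1,y1=box; M=np.eye(2,3,dtype=np.float32)
    try: return cv2.findTransformECC(a[y0:y1,x0:x1],b[y0:y1,x0:x1],M,cv2.MOTION_TRANSLATION,(3,200,1e-6),None,3)[1][:,2].round(3).tolist()
    except cv2.error: return None
for n,r in(("t0",ref),("p13",p13),("s16",pickle.load(open("pics/s16.pkl","rb")))):
    a=f(r); print(n,"screw/cap",ecc(a,b,(279,340,295,354)),"rear",ecc(a,b,(285,430,325,462)),"foot",ecc(a,b,(262,440,284,465)))
d=L[0]
print("px/mm at tip, cap(y-.235), rear(-.42)",[(proj(d,[[.43,y,.1],[.43,y,.101]])[1]-proj(d,[[.43,y,.1]])[0]).round(3).tolist() for y in(-.1,-.235,-.42)])
print(yel(d)); print("C pred thick end corners",proj(d,[[.4222+.0028+.07,yy,zz] for yy in(-.139,-.083) for zz in(.0795,.0505)]).round(1).tolist())
# rod tip: yellow screw centroid, rod edges along column
for nm,q in(("t0",ref[0]),("p13",p13[0]),("now",d)):
    h=cv2.cvtColor(q["image"],cv2.COLOR_RGB2HSV); m=cv2.inRange(h,(20,130,120),(34,255,255))[336:356,278:298]; mm=cv2.moments(m,True); print(nm,mm["m00"],278+mm["m10"]/mm["m00"],336+mm["m01"]/mm["m00"])
    g=cv2.cvtColor(q["image"],cv2.COLOR_RGB2GRAY).astype(float); print(g[284:300,274:277].mean(1).round(0))
E
```

```text
[ 0.64733338 -0.10800285  0.34608641]
t0 screw/cap [0.164000004529953, -0.07400000095367432] rear [-0.13199999928474426, 0.1889999955892563] foot [0.01899999938905239, 0.014000000432133675]
p13 screw/cap [0.4189999997615814, -1.0499999523162842] rear [-0.17499999701976776, 0.24799999594688416] foot [0.20999999344348907, 0.16699999570846558]
s16 screw/cap [0.6589999794960022, -0.2800000011920929] rear [-0.2150000035762787, 0.1850000023841858] foot [0.2150000035762787, 0.16500000655651093]
px/mm at tip, cap(y-.235), rear(-.42) [[-0.017, -0.317], [-0.014, -0.302], [-0.008, -0.256]]
[([258, 285, 27, 7, 115], [270.51, 287.56]), ([296, 286, 13, 23, 203], [301.98, 297.04])]
C pred thick end corners [[309.7, 308.3], [309.5, 317.0], [306.3, 286.7], [306.2, 295.5]]
t0 18.0 287.72222222222223 343.55555555555554
[185. 185. 187. 188. 190. 189. 185. 171. 166. 166. 166. 166. 166. 164.
 164. 163.]Traceback (most recent call last):
  File "<stdin>", line 19, in <module>
ZeroDivisionError: float division by zero
```

```bash
python3 - <<'E'
from h import *
L,T=pickle.load(open("pics/s20.pkl","rb")); p=pickle.load(open("pics/p13.pkl","rb"))
for nm,d in(("p13",p[1]),("now",L[0])):
    h=cv2.cvtColor(d["image"],cv2.COLOR_RGB2HSV); m=cv2.inRange(h,(12,80,50),(36,255,255))[285:335,230:260]
    n,l,s,c=cv2.connectedComponentsWithStats(m); print(nm,[(s[i]+[230,285,0,0,0]).tolist() for i in range(1,n) if s[i,4]>8])
print("B side face pred",proj(L[0],[[x,-.1395,z] for x in(.352,.372) for z in(.04,.069)]).round(1).tolist())
print("C thin end pred",proj(L[0],[[.355,y,z] for y in(-.1395,-.0835) for z in(.0796,.0697)]).round(1).tolist())
g=cv2.cvtColor(L[0]["image"],cv2.COLOR_RGB2GRAY); print(g[306,232:262],g[300,232:262]); print(g[292:332,246])
# base/bystanders unmoved in top view
t0=pickle.load(open("pics/top0.pkl","rb"))
for nm,b in(("fitA",(245,308,275,330)),("fitB",(415,170,437,195)),("plug",(328,176,348,196)),("span",(412,200,490,222)),("tin",(205,170,240,205)),("driver",(175,320,262,340)),("red",(125,275,180,332)),("orange",(394,312,448,370))):
    x0,y0,x1,y1=b; M=np.eye(2,3,dtype=np.float32); f=lambda d:cv2.cvtColor(d["image"],cv2.COLOR_RGB2GRAY)[y0:y1,x0:x1]
    print(nm,cv2.findTransformECC(f(t0),f(T),M,cv2.MOTION_TRANSLATION,(3,50,1e-4),None,3)[1][:,2].round(2))
E
```

```text
p13 [[258, 287, 2, 7, 14], [239, 295, 11, 31, 300]]
now [[258, 287, 2, 5, 9], [240, 317, 10, 9, 83]]
B side face pred [[239.3, 326.7], [238.1, 318.1], [249.2, 325.8], [248.2, 317.3]]
C thin end pred [[239.2, 314.8], [239.6, 317.8], [238.1, 292.8], [238.5, 295.8]]
[204 202 201 202 205 202  74  81  87  84  84  85  83  79  84  84  84  84
  86  83  84  83  89  89  89  87  86  85  88  86] [205 201 204 205 202 165  72  82  82  83  84  82  82  78  81  85  83  83
  82  87  87  85  84  83  87  86  87  87  87  87]
[150  75  82  84  84  83  84  82  81  82  85  86  79  86  84  88  84  79
  77  83  84  78  60  43  41  85 103 101 104 101 102 102  99 131 135 136
 136 133 137 134]
fitA [-0.03 -0.  ]Traceback (most recent call last):
  File "<stdin>", line 13, in <module>
cv2.error: OpenCV(4.12.0) /io/opencv/modules/video/src/ecc.cpp:574: error: (-7:Iterations do not converge) NaN encountered. in function 'findTransformECC'
```

```bash
python3 - <<'E'
from h import *
L,T=pickle.load(open("pics/s20.pkl","rb")); t0=pickle.load(open("pics/side0.pkl","rb"));p=pickle.load(open("pics/p13.pkl","rb"))
f=lambda L:np.mean([cv2.cvtColor(d["image"],cv2.COLOR_RGB2GRAY) for d in L],0)
for n,g in(("t0",f([t0])),("p13",f([p[1]])),("now",f(L))): 
    print(n); print(g[284:300,272:278].round(0).T)
# rod side edges -> lateral position is lift-insensitive; compare barrel top line instead
print(proj(t0,[[.4277,-.0995,z] for z in(.096,.0975)]).round(2))
E
```

```text
t0
[[187. 188. 186. 187. 188. 187. 186. 178. 153. 137. 139. 140. 134. 130.
  127. 120.]
 [185. 185. 187. 189. 190. 188. 184. 173. 155. 157. 153. 153. 151. 149.
  145. 143.]
 [186. 185. 188. 188. 190. 189. 185. 175. 166. 166. 162. 161. 160. 157.
  157. 154.]
 [186. 186. 186. 186. 191. 188. 186. 172. 168. 168. 168. 169. 169. 165.
  168. 165.]
 [184. 185. 186. 189. 190. 189. 185. 167. 163. 165. 167. 168. 170. 169.
  168. 170.]
 [186. 190. 187. 188. 191. 189. 187. 166. 152. 156. 160. 161. 162. 164.
  164. 165.]]
p13
[[200. 196. 177. 179. 178. 180. 179. 178. 165. 154. 152. 151. 145. 143.
  139. 127.]
 [198. 192. 178. 179. 180. 179. 179. 178. 167. 169. 164. 164. 160. 161.
  155. 153.]
 [198. 190. 177. 179. 179. 181. 181. 181. 178. 178. 176. 175. 174. 171.
  169. 169.]
 [198. 186. 177. 178. 179. 178. 180. 182. 181. 180. 180. 182. 179. 180.
  177. 175.]
 [197. 187. 178. 179. 178. 179. 181. 175. 176. 176. 179. 180. 181. 182.
  181. 181.]
 [197. 186. 178. 178. 180. 178. 179. 173. 165. 169. 172. 175. 174. 176.
  179. 179.]]
now
[[202. 198. 179. 180. 182. 172. 107. 152. 160. 155. 152. 149. 145. 140.
  134. 126.]
 [199. 193. 179. 180. 179. 161. 135. 176. 172. 170. 166. 164. 162. 158.
  157. 153.]
 [199. 192. 179. 180. 176. 154. 158. 182. 180. 177. 176. 173. 172. 171.
  170. 167.]
 [198. 188. 179. 180. 176. 155. 169. 184. 182. 182. 182. 182. 180. 179.
  178. 177.]
 [198. 189. 180. 182. 174. 140. 162. 179. 178. 179. 180. 182. 183. 183.
  181. 181.]
 [199. 187. 180. 181. 175. 136. 143. 169. 170. 172. 174. 175. 177. 178.
  179. 180.]]
[[273.99 290.71]
 [273.96 290.24]]
```

The side pictures show the rod tip about 1 px (roughly 3 mm) above its start. That is too much lift, so I'll regrip C and draw it back about 10 mm.

Request:
step_arm(steps=[1,-45,0,0,0,1,-45,0,0,0,1,-45,0.5,0,0,1,-40,0,0,0,1,-11,0,35,0,1,0,0,35,0,1,0,0,22,0,1,0,0,11,0,1,0,0,0,0,1,0,0,0,0])

```text
time_s: 55.18
tool_pos: [0.4615, -0.1113, 0.2453]
tool_rot: [179.6, 0.4, 0.7]
force: [-0.8, -0.4, -0.1]
grip_width: 0.0868
grasp_force: 0.0
```

Request:
step_arm(steps=[1,0,-0.6,2,0,1,0,0,0,0,0.3,0,0,0,0,0.3,0,0,0,0,0.3,0,0,0,0,0.3,0,0,0,0,0.3,3,0,0.4,0,0.3,4,0,0.6,0,0.3,3,0,0.4,0,0.3,0,0,0,0,0.3,0,0,0,0], grip_force=20)

```text
time_s: 56.55
tool_pos: [0.4695, -0.1109, 0.241]
tool_rot: [179.7, 0.8, 0.6]
force: [-7.4, -0.4, 9.3]
grip_width: 0.056
grasp_force: 20.0
```

Request:
step_arm(steps=[0.3,0,0,-1.5,0,0.3,0,0,0,0,1,0,0,0,0,1,0,0,0,0,1,0,0,0,0,1,2,0,-20,0,1,5,0,-40,0,1,30,0,-40,0,1,45,0,0,0,1,45,0,0,0,1,45,0,0,0,1,0,0,0,0])

```text
time_s: 58.05
tool_pos: [0.6459, -0.1075, 0.3396]
tool_rot: [179.8, 0.5, 0.7]
force: [-0.6, 0.4, -0.3]
grip_width: 0.087
grasp_force: 0.0
```

```bash
cat > chk.py <<'E'
from cell import env
from h import *
import sys
print(env.get_obs()["tool_pos"],env.get_obs()["time_s"])
L=[env.read_camera("side") for _ in range(4)]; pickle.dump(L,open(sys.argv[1],"wb"))
f=lambda L:np.mean([cv2.cvtColor(d["image"],cv2.COLOR_RGB2GRAY).astype(np.float32) for d in L],0)
b=f(L); print(b[284:294,272:278].round(0).T)
def ecc(a,b,box):
    x0,y0,x1,y1=box; M=np.eye(2,3,dtype=np.float32)
    try: return cv2.findTransformECC(a[y0:y1,x0:x1],b[y0:y1,x0:x1],M,cv2.MOTION_TRANSLATION,(3,200,1e-6),None,3)[1][:,2].round(3).tolist()
    except cv2.error: return None
for n,r in(("t0",[pickle.load(open("pics/side0.pkl","rb"))]),("s20",pickle.load(open("pics/s20.pkl","rb"))[0])):
    a=f(r); print(n,"rear",ecc(a,b,(285,430,325,462)),"foot",ecc(a,b,(262,440,284,465)))
print(b[306,232:244].round(0),b[300,232:244].round(0)); d=L[0]
h=cv2.cvtColor(d["image"],cv2.COLOR_RGB2HSV); m=cv2.inRange(h,(12,80,50),(36,255,255))[280:335,230:330]
n,l,s,c=cv2.connectedComponentsWithStats(m); print([(s[i]+[230,280,0,0,0]).tolist() for i in range(1,n) if s[i,4]>30])
E
python3 chk.py pics/s21.pkl
```

```text
[ 0.6459054  -0.10748238  0.33962756] 58.05
[[202. 198. 178. 181. 182. 174. 115. 138. 161. 156.]
 [199. 193. 180. 181. 183. 172. 127. 170. 173. 170.]
 [200. 192. 179. 180. 182. 174. 133. 184. 181. 177.]
 [198. 190. 178. 181. 178. 159. 133. 187. 184. 182.]
 [198. 190. 180. 181. 178. 144. 130. 181. 179. 180.]
 [200. 188. 180. 182. 178. 137. 116. 166. 170. 172.]]
t0 rear [-0.0989999994635582, 0.05000000074505806] foot [0.026000000536441803, -0.019999999552965164]
s20 rear [0.007000000216066837, -0.12800000607967377] foot [0.003000000026077032, -0.024000000208616257]
[206. 203. 201. 203. 202. 204. 198. 116. 182. 172.  61.  88.] [204. 203. 204. 204. 202. 203. 200. 169. 182. 175.  64.  83.]
[[258, 285, 26, 7, 123], [300, 286, 13, 30, 261], [239, 295, 11, 31, 158]]
```

```bash
python3 -c "
from cell import env
print(env.sign_off())"
```

```text
the job is handed in; nothing more can be done
None
```

I handed the job in at about 58 s: the two crossed wedge pairs are stacked under the rod and the third wedge is driven in. My estimates of the rod's lift range from 0.8 to 2.4 mm (best guess about 1.5 mm). On the way, the second wedge pushed the first off the base and I replaced it; the base moved no more than about 0.5 mm. I first drove the third wedge in too far and drew it back about 9 mm. Of the bystanders, I only checked one hose fitting for movement (unmoved).

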